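Drive a taper-shanked display post into its counter stand

TASK

Take the brass post out of the wooden block and set its tapered shank upright in the empty copper bushing of the white display stand; then, keeping your hand off the post, tap it straight down with the rubber-faced tamper, with light blows only, until the bushing has sunk as far as it goes, flush with the boss around it, and the taper is locked. When it is flush, lift the tamper clear of the post, give one more light tap to prove that it no longer gives, and stand the tamper back on the counter on its rubber face. Leave the dark post and the other things on the counter where they are.

Things in the scene. Friction and masses are not known exactly. Their poses are not given: they have to be found in the camera images.
- brass_post: Brass-coloured turned post, 0.3 kg, 108 mm tall, standing at first in one of the two holes of the wooden block, shank down. Origin: centre of the small end of the shank (its lowest point), z up along the post. From the origin up: tapered shank 0-45 mm (16 mm diameter at the tip, 25.5 mm at the top, 6 degrees half-angle), collar 45-51 mm of 34 mm diameter, plain stem 51-108 mm of 24 mm diameter (grip here).
- post_top (a point): Centre of the flat top of the brass post's stem, 108 mm above the post's origin; this is the place to tap; blows above 50 N would chip it. Axes as the post's.
- dark_post: Dark steel post of the same shape, size and origin, standing in the other hole of the block; it stays there.
- rack: Light wooden storage block, fixed, 75 x 160 x 55 mm (x, y, z), with two through holes of 28 mm diameter at y = -40 and +40 mm. Origin: centre of its underside. The posts hang in the holes by their collars (post origin 10 mm above the counter); it varies which post is in which hole.
- stand_base: White round display stand, fixed to the counter: foot plate of 124 mm diameter, 12 mm thick, and in its middle a boss of 72 mm diameter whose top is 60 mm above the counter. Origin: centre of its underside. (A second, finished stand with a dark post already in it stands further off; leave it.)
- bushing_mouth (a point): Centre of the upper face of the copper-coloured taper bushing (48 mm outer diameter) in the middle of the boss; moves down with the bushing. Its taper bore (24.4 mm wide at the mouth, 6 degrees half-angle, 36 mm deep and open below) matches the shank: a seated post has its origin about 40 mm below this point and its collar about 5 mm above it. Vertical is z.
- bushing (a joint): How far the bushing has been driven down, in m: 0 = 8 mm proud of the boss, 0.008 = flush, on a hard stop = locked. Starts at 0 to 0.0015. It gives from about 7 N, plus 0.6 N per mm sunk (12 N at the end), plus 4 N per mm/s of speed: at 22 N it sinks 2 to 3 mm in a second, and a fast blow meets a hard wall. It stays where it is left; it does not spring back.
- tamper: Hand tamper, 0.4 kg, 110 mm tall, standing on its rubber face: soft black rubber face 48 mm diameter 0-14 mm, steel body 44 mm diameter 14-40 mm, upright round wooden handle 28 mm diameter 40-110 mm. Origin: centre of the underside of the rubber face, z up along the handle. The rubber gives 1 to 2 mm under a firm tap.
- tile_stack: Three square tile samples in one glued stack, 75 x 75 x 27 mm. Origin: centre of underside.
- mug: White mug, 80 mm diameter, 90 mm tall. Origin: centre of underside.
- tape_measure: Grey tape measure standing on edge, 70 x 35 x 65 mm. Origin: centre of underside.
Mind the look-alikes: they are no part of the job. There is more than one size of the brass_post; the job needs the smallest.

How it is judged:
On the way, in this order (a step that is already met when the one before it is completed fails the run):
1. the brass post stands upright in the bushing, seated in the taper, and the hand has let go of it (z of brass_post in the frame of bushing_mouth below -0.034 m and horizontal distance between brass_post and bushing_mouth below 0.004 m and angle between brass_post's own z axis and vertical below 0.06 rad and contact force between the fingers and brass_post below 0.1 N), for 0.2 s.
2. the bushing has been driven down to flush (within 1 mm) and the tamper lifted at least 8 mm clear of the post (value of joint bushing above 0.007 m and z of brass_post in the frame of bushing_mouth below -0.034 m and horizontal distance between brass_post and bushing_mouth below 0.004 m and angle between brass_post's own z axis and vertical below 0.06 rad and z of tamper in the frame of post_top above 0.008 m and contact force between tamper and brass_post below 0.1 N), for 0.05 s.
3. the tamper gives the post one more tap, of at least 4 N (contact force between tamper and brass_post above 4 N and value of joint bushing above 0.007 m).
At the end, for the whole second after the job is handed in: Bushing within 1 mm of its flush stop; brass post seated in it (tip 34 mm or more below the mouth, within 4 mm of its axis, tilt under 0.06 rad); tamper standing on its rubber face on the counter (origin within 6 mm of it, tilt under 0.1 rad); both at rest and let go (value of joint bushing above 0.007 m and z of brass_post in the frame of bushing_mouth below -0.034 m and horizontal distance between brass_post and bushing_mouth below 0.004 m and angle between brass_post's own z axis and vertical below 0.06 rad and angle between tamper's own z axis and vertical below 0.1 rad and height (world z) of tamper between -0.006 and 0.006 m and linear speed of each of tamper, brass_post below 0.02 m/s); the robot touches nothing.
It fails at once if the tamper strikes or presses the post with more than 50 N (contact force between tamper and brass_post above 50 N).
It fails at once if the hand touches the post once the bushing has been driven more than 3.5 mm (the tamper must drive it) (value of joint bushing above 0.0035 m and contact force between any of the arm, the fingers and brass_post above 0.3 N).
It fails at once if the dark post or another loose thing on the counter is moved more than 25 mm (distance of any of dark_post, tile_stack, mug, tape_measure from where it was at the start of the episode above 0.025 m).
It also fails if it takes over 72 s, if anything falls off the work surface, if the arm or the gripper's body presses on something with over 40 N, if the wrist force passes 120 N, or if a joint passes its speed limit or range.

ROBOT

A 6-joint arm with a two-finger parallel gripper is mounted at the origin on the work surface. World frame = base frame: x ahead of the robot, y to its left, z up, the work surface at z = 0. Lengths are in m, angles in rad, forces in N, time in s.
With the tool pointing down it reaches from about 0.35 to 0.975 m from the base axis. Payload 4.9 kg.
Tool frame: the origin (TCP) lies on the centre line of the jaws, within the pads' length; the fingertips stand ahead of it and the grasp point (between the pads) is the TCP (robot.nose_length is the y of the fingertips in the tool frame, in m); y points along the fingers, x is the direction in which the jaws open and shut, and the axes are right-handed (so a half turn about y gives the same grasp; the last joint's range is limited). The gripper opens to 85 mm and grips with 20 to 120 N. Pads are 22 mm wide; open, the fingers measure 114 mm over their backs; the gripper's body (76 mm by 85 mm) begins 54 mm behind the grasp point. The pads swing forward as they close: fully open they stand 13 mm farther back than shut.
Start: joints at [-1.3, 0.053, 1.613, -0, 1.476, -0.119], TCP at [0.237, -0.578, 0.25] pointing down, gripper open.
Joint ranges: [-3.01, 3.01], [-1.01, 2.22], [0.06, 2.58], [-1.02, 4.17], [0.09, 2.62], [-3.14, 3.14]. Speed limits (rad/s): [2.57, 2.57, 3.14, 3.14, 3.14, 3.14].

INTERFACE

Orientations are given as a unit quaternion [x, y, z, w].
In Python, from rig import robot, cams gives the robot as it stands.
- The arm moves only by the shell command python3 -m creep 'ROWS' [FORCE]. ROWS is JSON, a list of rows, each an object of numbers: "dx", "dy", "dz": the shift along the world's x, y, z in mm; "turn": the turn about the world's z in rad; "grip": the opening, from 0 (shut) to 1 (fully open). In form: [{"dx": .., "dy": .., "dz": .., "turn": .., "grip": ..}, ...]. A call has 1 to 12 rows; each row is the pose to reach, as a shift and turn from the pose measured when the call began; what a row does not reach only later rows make up. A row lasts 1/12 s, in which the tool goes at most 41.7 mm and 7.16 degrees, less where a joint would pass 70% of its speed; a pose out of reach is approached as far as the arm can. A call with a gripper value outside its range is refused whole. The fingers move at their own pace and stop on an object; FORCE is the grip in N (left out, the last holds). Time passes only in rows, so rows that repeat a pose let the fingers close. It gives the time, the measured TCP pose, the force and the opening at its end, in the units of the state.
- robot.read_state(): the state, without advancing time (a new reading comes with each control period).
- cams.capture(name): name is "scene" or "top"; returns a dict with "img" (480x640x3 uint8, red, green, blue), "vfov" (degrees; the focal length in pixels is half the picture's height over the tangent of half this angle, whatever the lens; pixels are square), "cx", "cy" (the principal point, pixels), "cam_to_world" (4x4, takes a point from camera to world coordinates). Camera axes: x right, y down, z forward; pixel columns grow to the right and rows downward; lengths in m; the calibration is good to about 2 mm. A picture is of the moment at which its call begins. There is no depth.
- robot.sign_off(): hands the job in, once; it reports no verdict.
The state is a dict: "t": time; "q": joint angles; "qvel": joint speeds; "tau": joint torques, N m; "position": TCP position; "tool_rot": TCP orientation; "wrist_force": force on the tool from outside, world axes, zero at the start; "torque": the same for the moment, N m; "width": finger opening in m.
Only numpy, scipy, OpenCV 4.12 (cv2) and the standard library are available. Lean on these libraries where they do the work, as an engineer would, in place of code of your own. Each camera call takes 0.05 s, during which the arm holds its last target.

## Working session

There is one attempt and no reset: what is moved stays moved. The work goes in short steps, Python scripts to look and compute and a shell command to move; the robot and the scene stay as the last step left them, time stands still between calls to the robot, and variables do not carry over. Pictures are saved under pics/ and viewed, and the job is handed in when it is done.

```bash
ls; mkdir -p pics; python3 - <<'E'
from rig import robot,cams
import cv2
s=robot.read_state();print(s['t'],s['position'],s['tool_rot'],s['width'],robot.nose_length)
for n in('scene','top'):
    c=cams.capture(n);cv2.imwrite(f'pics/{n}0.png',c['img'][:,:,::-1]);print(n,c['vfov'],c['cx'],c['cy'],c['cam_to_world'])
E
```

```text
pics
0.0 [ 0.23737482 -0.57753643  0.24904418] [-0.58687662  0.39424707 -0.39313951  0.58786598] 0.08547323334067945 0.019
scene 43.84612068979465 318.83664457739667 242.55110225199897 [[-0.52022756  0.53767238 -0.66352972  1.34112413]
 [ 0.85398596  0.3198249  -0.41039008  0.46842544]
 [-0.00844208 -0.78014129 -0.6255464   0.79794078]
 [ 0.          0.          0.          1.        ]]
top 49.197061174495985 321.61636196075744 231.75173230557095 [[-2.30482983e-02 -9.88487498e-01  1.49536760e-01  4.10702047e-01]
 [-9.99447324e-01  2.63664634e-02  2.02449173e-02  9.48650774e-04]
 [-2.39546031e-02 -1.48987504e-01 -9.88548886e-01  1.09313849e+00]
 [ 0.00000000e+00  0.00000000e+00  0.00000000e+00  1.00000000e+00]]
```

View pics/scene0.png

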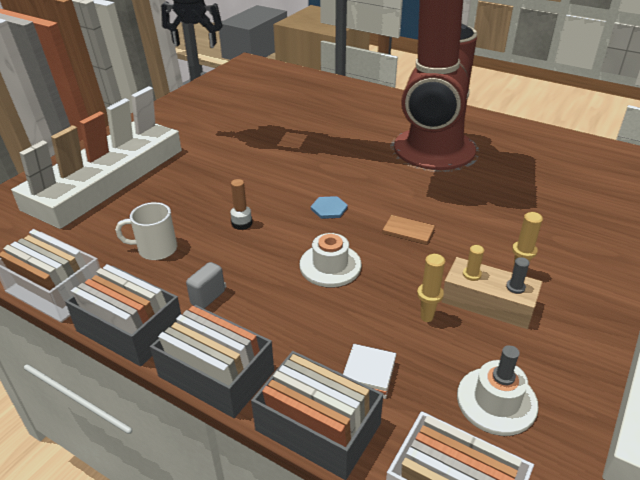

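View pics/top0.png

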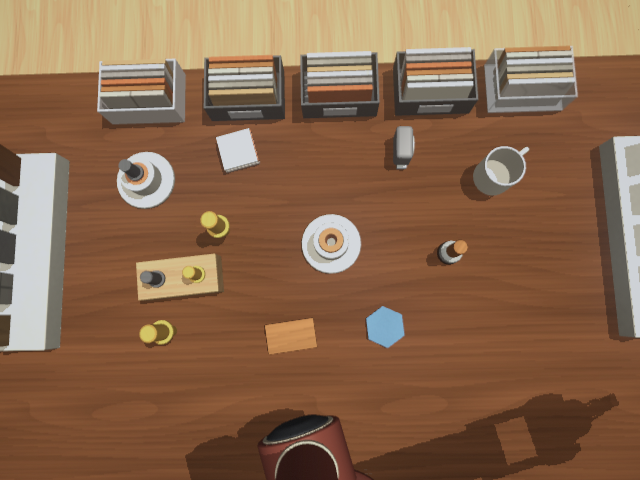

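Brass candidates (top view / scene view):
- (209,220) / (432,285): tall, free-standing.
- (150,334) / (530,230): tall, free-standing.
- (190,273) / (476,262): small, in the block.

I choose the small one in the block. For the stand, the empty one is at (331,242) in the top view. The one at (140,178) already holds a dark post. Next is a close crop.

```bash
cat > h.py <<'E'
import numpy as np,cv2
from rig import robot,cams
def ray(c,u,v):
    f=240/np.tan(np.radians(c['vfov']/2));M=np.array(c['cam_to_world'])
    return M[:3,3],M[:3,:3]@np.array([(u-c['cx'])/f,(v-c['cy'])/f,1.])
def plane(c,u,v,z):
    o,d=ray(c,u,v);return o+d*(z-o[2])/d[2]
def proj(c,p):
    f=240/np.tan(np.radians(c['vfov']/2));M=np.array(c['cam_to_world'])
    q=M[:3,:3].T@(np.array(p)-M[:3,3]);return c['cx']+f*q[0]/q[2],c['cy']+f*q[1]/q[2]
def crop(c,u0,v0,w,h,k,fn):
    cv2.imwrite(fn,cv2.resize(c['img'][v0:v0+h,u0:u0+w,::-1],None,fx=k,fy=k,interpolation=cv2.INTER_CUBIC))
E
python3 - <<'E'
from h import *
t=cams.capture('top');s=cams.capture('scene')
a=[('t',t,130,200,100,150),('t',t,295,205,75,75),('t',t,425,225,60,60)]
b=[('s',s,410,200,140,130),('s',s,290,220,80,70),('s',s,215,170,50,70)]
def tile(L):
    o=[]
    for n,c,u,v,w,h in L:
        k=300/h if n else 1
        o.append(cv2.resize(c['img'][v:v+h,u:u+w,::-1],(260,int(260*h/w)),interpolation=cv2.INTER_CUBIC))
    H=max(x.shape[0] for x in o)
    return np.hstack([cv2.copyMakeBorder(x,0,H-x.shape[0],0,4,cv2.BORDER_CONSTANT) for x in o])
cv2.imwrite('pics/ct.png',tile(a));cv2.imwrite('pics/cs.png',tile(b))
E
```

```text
(no output)
```

View pics/ct.png

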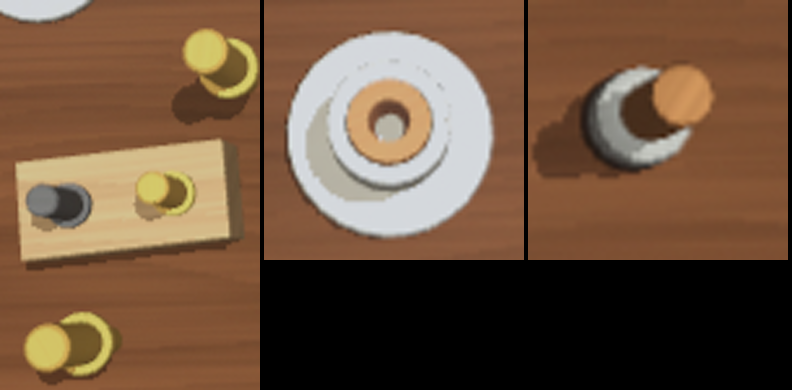

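View pics/cs.png

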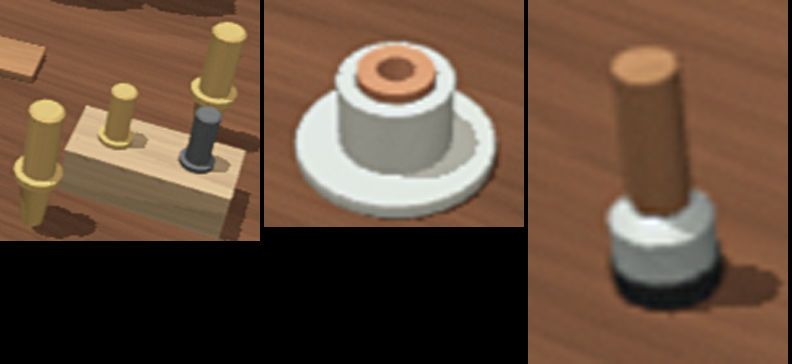

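The crop confirms it: the smallest brass post hangs in the block at about (189,272). The empty copper bushing is at about (331,240), and the tamper handle top is at about (460,247). Next I measure.

```bash
cat >> h.py <<'E'
def blob(c,box,lo,hi,k=0):
    u,v,w,h=box;H=cv2.cvtColor(np.ascontiguousarray(c['img'][v:v+h,u:u+w]),cv2.COLOR_RGB2HSV)
    m=cv2.inRange(H,lo,hi)
    cs,_=cv2.findContours(m,cv2.RETR_EXTERNAL,cv2.CHAIN_APPROX_NONE)
    cn=max(cs,key=cv2.contourArea)
    e=cv2.fitEllipse(cn);return (e[0][0]+u,e[0][1]+v),e[1],cv2.contourArea(cn)
E
python3 - <<'E'
from h import *
t=cams.capture('top');s=cams.capture('scene')
def hsv(c,u,v):return cv2.cvtColor(c['img'][v:v+1,u:u+1],cv2.COLOR_RGB2HSV)[0,0]
print('posttop',hsv(t,189,272),'wood',hsv(t,175,262),'stem side',hsv(t,196,273),'bush',hsv(t,323,240),'tam',hsv(t,460,247),hsv(t,452,252),'table',hsv(t,440,235),'s',hsv(s,474,249),hsv(s,330,237-0),hsv(s,320,240),hsv(s,240,183),hsv(s,238,200))
for r in range(264,283):
    print(r,[tuple(int(x) for x in hsv(t,u,r)) for u in range(180,208,2)]) if r%3==0 else 0
E
```

```text
posttop [ 27 129 212] wood [ 21  89 211] stem side [ 19 160 118] bush [ 15 117 212] tam [ 14 143 204] [ 12 151  71] table [ 12 152 121] s [ 23 109 224] [ 12 125 191] [ 12 121 220] [ 14 127 191] [ 13 135 102]
264 [(21, 87, 212), (21, 85, 212), (21, 88, 212), (21, 89, 212), (20, 90, 212), (20, 90, 212), (20, 91, 212), (20, 91, 212), (19, 93, 212), (20, 94, 212), (20, 94, 212), (19, 93, 212), (19, 93, 212), (19, 93, 212)]
267 [(18, 95, 212), (19, 95, 212), (20, 118, 201), (25, 135, 208), (26, 130, 210), (24, 137, 210), (21, 138, 209), (25, 142, 167), (26, 133, 194), (27, 128, 212), (27, 122, 207), (21, 98, 195), (20, 90, 212), (20, 89, 212)]
270 [(18, 98, 208), (19, 124, 196), (26, 130, 212), (26, 130, 212), (27, 128, 212), (27, 128, 212), (27, 128, 212), (20, 154, 175), (19, 161, 117), (19, 159, 117), (23, 151, 140), (27, 126, 212), (20, 117, 185), (18, 100, 209)]
273 [(18, 101, 208), (20, 133, 193), (26, 130, 212), (26, 130, 212), (27, 128, 212), (27, 128, 212), (27, 128, 212), (21, 152, 181), (19, 160, 118), (19, 158, 118), (19, 160, 118), (27, 129, 206), (25, 139, 178), (18, 96, 209)]
276 [(19, 93, 212), (17, 106, 166), (22, 147, 189), (26, 130, 212), (27, 128, 212), (25, 134, 209), (20, 153, 180), (19, 161, 108), (19, 157, 112), (19, 159, 114), (19, 160, 115), (27, 128, 208), (24, 145, 149), (18, 97, 211)]
279 [(18, 94, 212), (17, 109, 164), (17, 111, 156), (17, 115, 159), (18, 117, 159), (20, 155, 151), (19, 160, 118), (19, 157, 99), (19, 158, 97), (24, 145, 149), (27, 126, 206), (26, 134, 186), (21, 92, 203), (21, 87, 212)]
282 [(22, 83, 212), (21, 88, 204), (17, 109, 164), (17, 110, 163), (17, 111, 161), (17, 111, 158), (18, 120, 163), (25, 124, 193), (25, 132, 186), (24, 130, 179), (20, 102, 200), (18, 97, 211), (18, 96, 212), (18, 97, 212)]
```

```bash
python3 - <<'E'
from h import *
t=cams.capture('top');s=cams.capture('scene')
p,e,a=blob(t,(178,262,17,22),(20,110,170),(30,170,255));print('post',p,e,a,plane(t,*p,.118))
b,e,a=blob(t,(310,220,42,42),(5,80,100),(20,190,255));print('bush',b,e,a,plane(t,*b,.067))
# boss/foot circle
b,e,a=blob(t,(295,205,75,75),(0,0,90),(179,60,255));print('foot',b,e,a,plane(t,*b,.012))
b2,e,a=blob(s,(310,225,40,30),(5,80,100),(20,190,255));print('bushS',b2,e,a,plane(s,*b2,.067))
h,e,a=blob(t,(440,235,35,30),(5,100,175),(20,190,255));print('tam',h,e,a,plane(t,*h,.110))
h,e,a=blob(s,(228,175,20,15),(5,90,150),(20,190,255));print('tamS',h,e,a,plane(s,*h,.110))
h,e,a=blob(s,(465,240,20,20),(18,70,205),(32,190,255));print('postS',h,e,a,plane(s,*h,.118))
def hsv(c,u,v):return tuple(map(int,cv2.cvtColor(c['img'][v:v+1,u:u+1],cv2.COLOR_RGB2HSV)[0,0]))
crop(s,455,235,45,50,10,'pics/p1.png')
# rack corners etc
for n,q in(('tallA',(209,220)),('tallB',(150,334))):print(n,plane(t,*q,.16))
print('tallA base',plane(t,217,227,.08))
E
```

```text
post (188.26678276062012, 271.4134216308594) (11.4563627243042, 13.026350021362305) 110.0 [0.48980906 0.27224307 0.118     ]
bush (330.641263961792, 239.86621475219727) (23.332731246948242, 23.593582153320312) 430.5 [0.54924994 0.00451729 0.067     ]
foot (330.9100646972656, 243.3605613708496) (58.57779312133789, 58.64189147949219) 2696.5 [0.54933632 0.00433789 0.012     ]
bushS (329.6305809020996, 237.97136878967285) (30.53445053100586, 41.75321578979492) 370.5 [ 5.42518515e-01 -2.91402246e-04  6.70000000e-02]
tam (460.322021484375, 246.59688091278076) (11.505090713500977, 12.735550880432129) 113.0 [ 0.52430416 -0.23860669  0.11      ]
tamS (236.71770763397217, 181.95074033737183) (6.326321601867676, 12.126099586486816) 58.5 [ 0.52517947 -0.23893695  0.11      ]
postS (476.5154733657837, 248.675763130188) (7.239889144897461, 11.745294570922852) 65.0 [0.49031506 0.27453977 0.118     ]
tallA [0.57889088 0.22408107 0.16      ]
tallB [0.3776989  0.32676174 0.16      ]
tallA base [0.57889798 0.2272644  0.08      ]
```

View pics/p1.png

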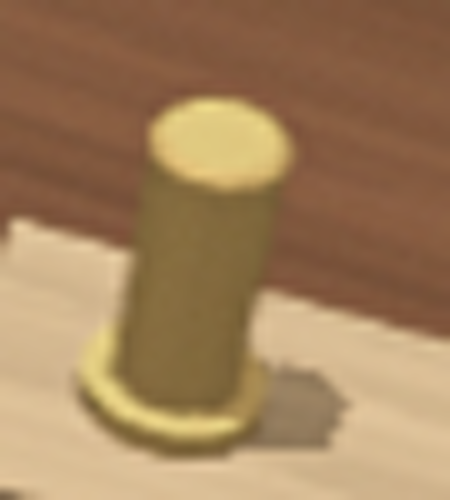

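```bash
python3 - <<'E'
from h import *
from scipy.spatial.transform import Rotation as R
s=robot.read_state();M=R.from_quat(s['tool_rot']).as_matrix();print(M.round(3));x=M[:,0];print('jaw ang deg',np.degrees(np.arctan2(x[1],x[0])),s['q'],s['wrist_force'])
t=cams.capture('top')
# rack edge direction, top face z=.055
a=plane(t,138,264,.055);b=plane(t,217,255,.055);print(a,b,np.degrees(np.arctan2(*(a-b)[[1,0]])))
E
```

```text
[[ 0.38  -0.     0.925]
 [-0.925  0.     0.38 ]
 [-0.    -1.     0.   ]]
jaw ang deg -67.66585315136979 [-1.29999566e+00  5.28093711e-02  1.61307090e+00  1.19730860e-05
  1.47599615e+00 -1.19004855e-01] [ 0.28454319 -0.48066652  0.11500915]
[0.51228194 0.39122514 0.055     ] [0.52632174 0.23246181 0.055     ] 95.05364778906197
```

```bash
python3 -m creep '[{"dx":15,"dy":20,"turn":0.05,"grip":1},{"dx":40,"dy":50,"turn":0.12},{"dx":65,"dy":80,"turn":0.2},{"dx":90,"dy":110,"turn":0.28},{"dx":115,"dy":140,"turn":0.36},{"dx":140,"dy":170,"turn":0.44},{"dx":165,"dy":200,"turn":0.5},{"dx":190,"dy":230,"turn":0.56},{"dx":210,"dy":260,"turn":0.62},{"dx":230,"dy":290,"turn":0.66},{"dx":240,"dy":315,"turn":0.7},{"dx":245,"dy":330,"turn":0.7}]' 60
```

```text
$[0]: bad value
```

```bash
python3 -m creep '[{"dx":15,"dy":20,"dz":0,"turn":0.05,"grip":1},{"dx":40,"dy":50,"dz":0,"turn":0.12,"grip":1},{"dx":65,"dy":80,"dz":0,"turn":0.2,"grip":1},{"dx":90,"dy":110,"dz":0,"turn":0.28,"grip":1},{"dx":115,"dy":140,"dz":0,"turn":0.36,"grip":1},{"dx":140,"dy":170,"dz":0,"turn":0.44,"grip":1},{"dx":165,"dy":200,"dz":0,"turn":0.5,"grip":1},{"dx":190,"dy":230,"dz":0,"turn":0.56,"grip":1},{"dx":210,"dy":260,"dz":0,"turn":0.62,"grip":1},{"dx":230,"dy":290,"dz":0,"turn":0.66,"grip":1},{"dx":240,"dy":315,"dz":0,"turn":0.7,"grip":1},{"dx":245,"dy":330,"dz":0,"turn":0.7,"grip":1}]' 60
```

```text
t: 1.45
position: [0.4837, -0.2454, 0.2504]
tool_rot: [-0.687, 0.167, -0.167, 0.687]
wrist_force: [-0.8, -0.6, -0.2]
width: 0.0853
```

```bash
python3 -m creep '[{"dx":0,"dy":25,"dz":0,"turn":0.03,"grip":1},{"dx":0,"dy":60,"dz":0,"turn":0.08,"grip":1},{"dx":0,"dy":100,"dz":0,"turn":0.14,"grip":1},{"dx":0,"dy":140,"dz":0,"turn":0.2,"grip":1},{"dx":0,"dy":180,"dz":0,"turn":0.26,"grip":1},{"dx":0,"dy":220,"dz":0,"turn":0.32,"grip":1},{"dx":0,"dy":260,"dz":0,"turn":0.38,"grip":1},{"dx":0,"dy":300,"dz":0,"turn":0.44,"grip":1},{"dx":0,"dy":340,"dz":0,"turn":0.5,"grip":1},{"dx":2,"dy":380,"dz":0,"turn":0.55,"grip":1},{"dx":4,"dy":415,"dz":0,"turn":0.57,"grip":1},{"dx":6,"dy":450,"dz":0,"turn":0.57,"grip":1}]'
python3 -m creep '[{"dx":0,"dy":25,"dz":0,"turn":0,"grip":1},{"dx":0,"dy":45,"dz":0,"turn":0,"grip":1},{"dx":0,"dy":60,"dz":0,"turn":0,"grip":1},{"dx":0,"dy":67,"dz":0,"turn":0,"grip":1},{"dx":0,"dy":68,"dz":0,"turn":0,"grip":1},{"dx":0,"dy":68,"dz":0,"turn":0,"grip":1}]'
```

```text
t: 2.45
position: [0.4893, 0.2067, 0.2507]
tool_rot: [-0.706, -0.034, 0.033, 0.707]
wrist_force: [1.2, 0.1, 0.2]
width: 0.0856
t: 2.95
position: [0.4893, 0.2745, 0.2506]
tool_rot: [-0.706, -0.034, 0.033, 0.706]
wrist_force: [-0.7, -0.5, 1.2]
width: 0.0857
```

```bash
python3 -m creep '[{"dx":0,"dy":-1,"dz":-15,"turn":0,"grip":1},{"dx":0,"dy":-1,"dz":-35,"turn":0,"grip":1},{"dx":0,"dy":-1,"dz":-60,"turn":0,"grip":1},{"dx":0,"dy":-1,"dz":-85,"turn":0,"grip":1},{"dx":0,"dy":-1,"dz":-110,"turn":0,"grip":1},{"dx":0,"dy":-1,"dz":-130,"turn":0,"grip":1},{"dx":0,"dy":-1,"dz":-147,"turn":0,"grip":1},{"dx":0,"dy":-1,"dz":-156,"turn":0,"grip":1},{"dx":0,"dy":-1,"dz":-156,"turn":0,"grip":1}]'
python3 - <<'E'
from h import *
s=cams.capture('scene');crop(s,390,150,180,180,4,'pics/g1.png')
E
```

```text
t: 3.7
position: [0.488, 0.2719, 0.0921]
tool_rot: [0.707, 0.032, -0.034, -0.706]
wrist_force: [-0.0, -0.4, -1.0]
width: 0.0851
```

View pics/g1.png

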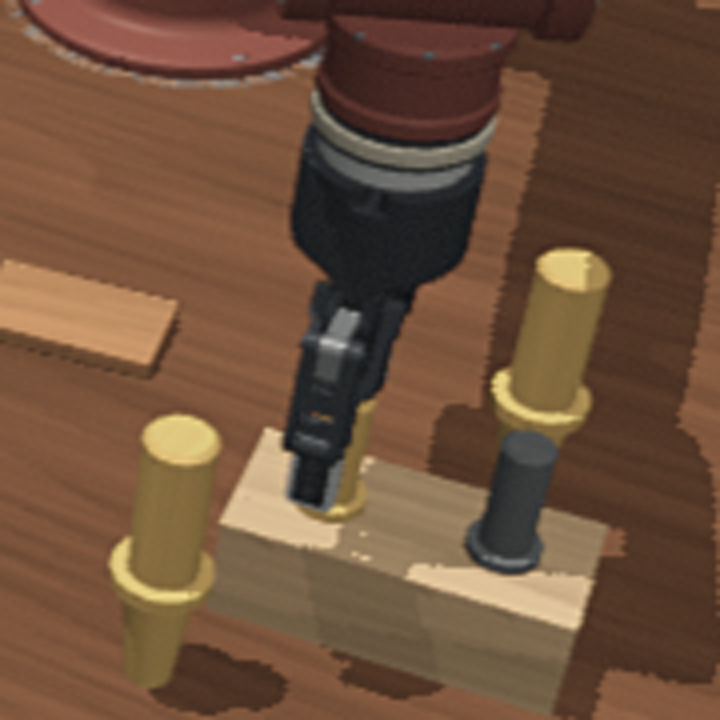

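The near finger stands in front of the small post, and the block, dark post and tall posts are clear. Next I close the grip.

```bash
python3 -m creep '[{"dx":1,"dy":0,"dz":2,"turn":0,"grip":0.6},{"dx":2,"dy":1,"dz":2,"turn":0,"grip":0.5},{"dx":2,"dy":1,"dz":2,"turn":0,"grip":0.4},{"dx":2,"dy":1,"dz":2,"turn":0,"grip":0.3},{"dx":2,"dy":1,"dz":2,"turn":0,"grip":0.2},{"dx":2,"dy":1,"dz":2,"turn":0,"grip":0.1},{"dx":2,"dy":1,"dz":2,"turn":0,"grip":0.1},{"dx":2,"dy":1,"dz":2,"turn":0,"grip":0.1},{"dx":2,"dy":1,"dz":2,"turn":0,"grip":0.1},{"dx":2,"dy":1,"dz":2,"turn":0,"grip":0.1}]' 60
```

```text
t: 4.58
position: [0.4912, 0.2738, 0.0968]
tool_rot: [0.706, 0.033, -0.033, -0.706]
wrist_force: [-2.2, -0.3, 5.7]
width: 0.0228
```

```bash
python3 -m creep '[{"dx":0,"dy":0,"dz":5,"turn":0,"grip":0.1},{"dx":0,"dy":0,"dz":15,"turn":0,"grip":0.1},{"dx":0,"dy":0,"dz":30,"turn":0,"grip":0.1},{"dx":0,"dy":0,"dz":50,"turn":0,"grip":0.1},{"dx":0,"dy":0,"dz":70,"turn":0,"grip":0.1},{"dx":0,"dy":0,"dz":90,"turn":0,"grip":0.1},{"dx":0,"dy":0,"dz":105,"turn":0,"grip":0.1},{"dx":0,"dy":0,"dz":110,"turn":0,"grip":0.1},{"dx":0,"dy":0,"dz":110,"turn":0,"grip":0.1}]'
python3 - <<'E'
from h import *
s=cams.capture('scene');crop(s,390,110,180,180,4,'pics/g2.png')
E
```

```text
t: 5.33
position: [0.4919, 0.274, 0.2086]
tool_rot: [-0.706, -0.034, 0.032, 0.707]
wrist_force: [0.2, -0.3, -4.3]
width: 0.0222
```

View pics/g2.png

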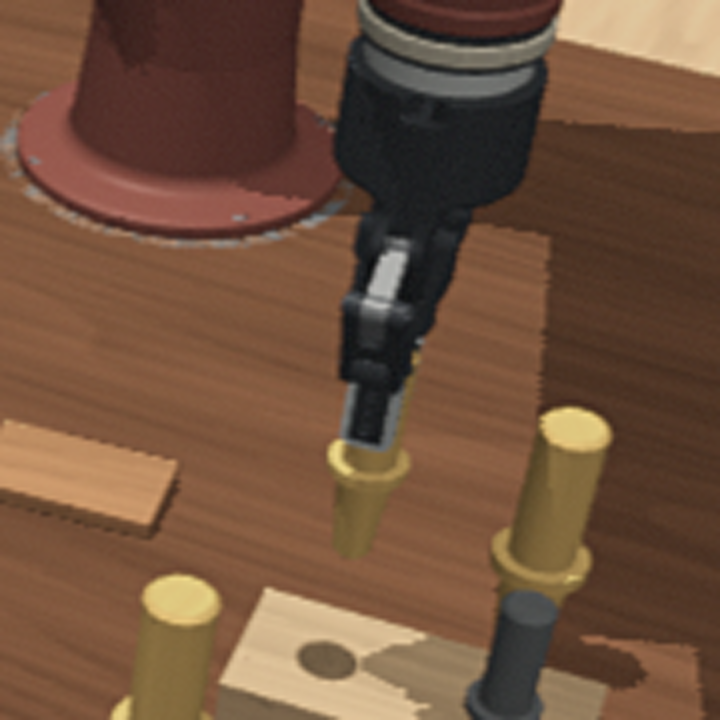

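```bash
cat > tip.py <<'E'
from h import *
import sys
n=sys.argv[1]
st=robot.read_state();P=st['position'];print(P.round(4) if hasattr(P,'round') else P)
s=cams.capture('scene');t=cams.capture('top')
for nm,c in(('s',s),('t',t)):
    u,v=proj(c,[P[0],P[1],P[2]-.06]);u0=int(u)-45;v0=int(v)-45
    print(nm,'crop',u0,v0,'expect tip/collar/top',[tuple(round(8*(a-b),0) for a,b in zip(proj(c,[P[0],P[1],P[2]-d]),(u0,v0))) for d in(.083,.036,-.025)])
    im=cv2.resize(c['img'][v0:v0+90,u0:u0+90,::-1],None,fx=8,fy=8,interpolation=cv2.INTER_CUBIC)
    cv2.imwrite(f'pics/{n}{nm}.png',cv2.resize(im,(400,400)) if 0 else im[:,:720][:600])
E
python3 tip.py h1
```

```text
[0.4911 0.2737 0.2068]
s crop 433 191 expect tip/collar/top [(np.float64(347.0), np.float64(442.0)), (np.float64(381.0), np.float64(274.0)), (np.float64(428.0), np.float64(41.0))]
t crop 138 224 expect tip/collar/top [(np.float64(389.0), np.float64(372.0)), (np.float64(330.0), np.float64(356.0)), (np.float64(244.0), np.float64(332.0))]
```

View pics/h1s.png

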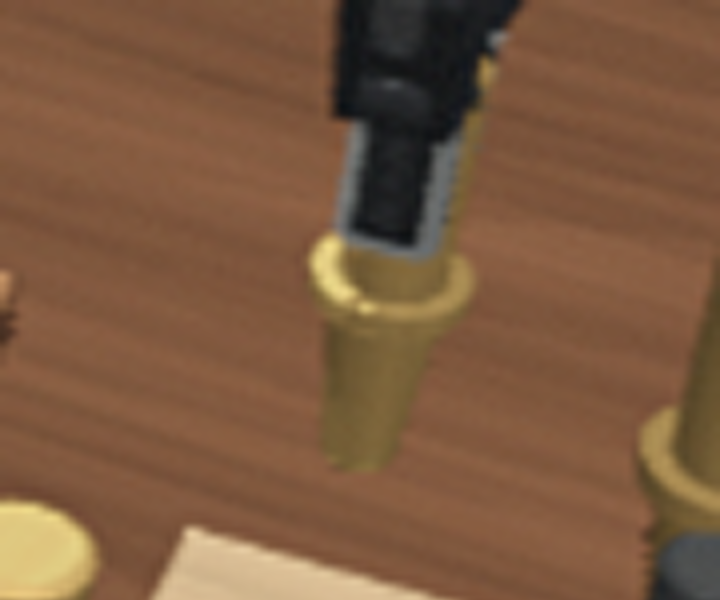

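View pics/h1t.png

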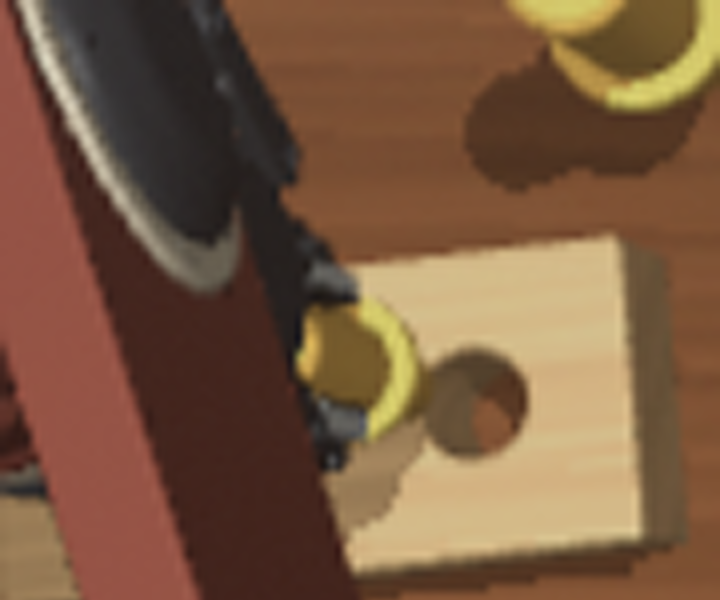

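```bash
python3 -m creep '[{"dx":0,"dy":-10,"dz":0,"turn":0,"grip":0.1},{"dx":0,"dy":-30,"dz":0,"turn":0,"grip":0.1},{"dx":0,"dy":-60,"dz":0,"turn":0,"grip":0.1},{"dx":0,"dy":-90,"dz":0,"turn":0,"grip":0.1},{"dx":5,"dy":-120,"dz":0,"turn":0,"grip":0.1},{"dx":15,"dy":-150,"dz":0,"turn":0,"grip":0.1},{"dx":28,"dy":-180,"dz":0,"turn":0,"grip":0.1},{"dx":40,"dy":-210,"dz":0,"turn":0,"grip":0.1},{"dx":50,"dy":-235,"dz":-10,"turn":0,"grip":0.1},{"dx":55,"dy":-255,"dz":-20,"turn":0,"grip":0.1},{"dx":57,"dy":-266,"dz":-30,"turn":0,"grip":0.1},{"dx":58,"dy":-269,"dz":-35,"turn":0,"grip":0.1}]'
python3 -m creep '[{"dx":0,"dy":0,"dz":0,"turn":0,"grip":0.1},{"dx":0,"dy":0,"dz":0,"turn":0,"grip":0.1},{"dx":0,"dy":0,"dz":0,"turn":0,"grip":0.1}]'
python3 tip.py h2
```

```text
t: 6.48
position: [0.5469, 0.0025, 0.1671]
tool_rot: [0.707, 0.03, -0.035, -0.706]
wrist_force: [0.1, 0.3, -4.0]
width: 0.023
t: 6.73
position: [0.5464, 0.0035, 0.1669]
tool_rot: [0.706, 0.03, -0.036, -0.706]
wrist_force: [-0.8, -0.2, -2.5]
width: 0.0227
[0.5464 0.0035 0.1669]
s crop 285 178 expect tip/collar/top [(np.float64(363.0), np.float64(439.0)), (np.float64(363.0), np.float64(283.0)), (np.float64(364.0), np.float64(68.0))]
t crop 286 193 expect tip/collar/top [(np.float64(361.0), np.float64(377.0)), (np.float64(360.0), np.float64(350.0)), (np.float64(358.0), np.float64(311.0))]
```

View pics/h2s.png

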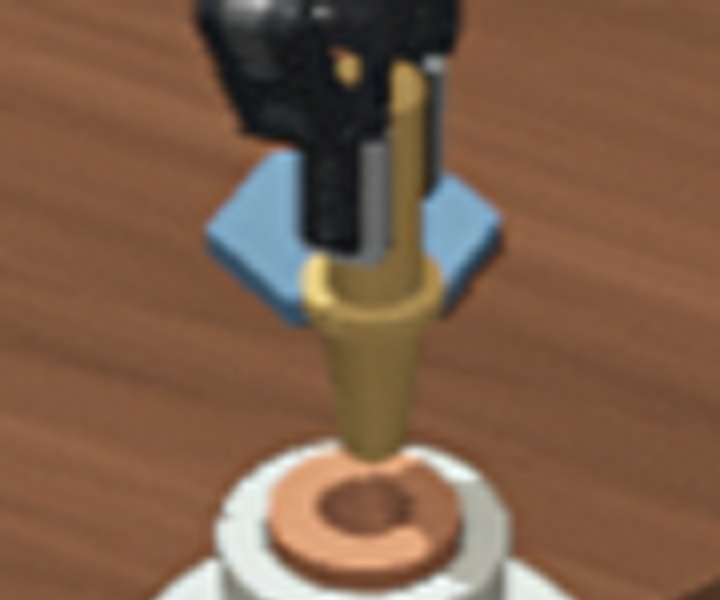

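View pics/h2t.png

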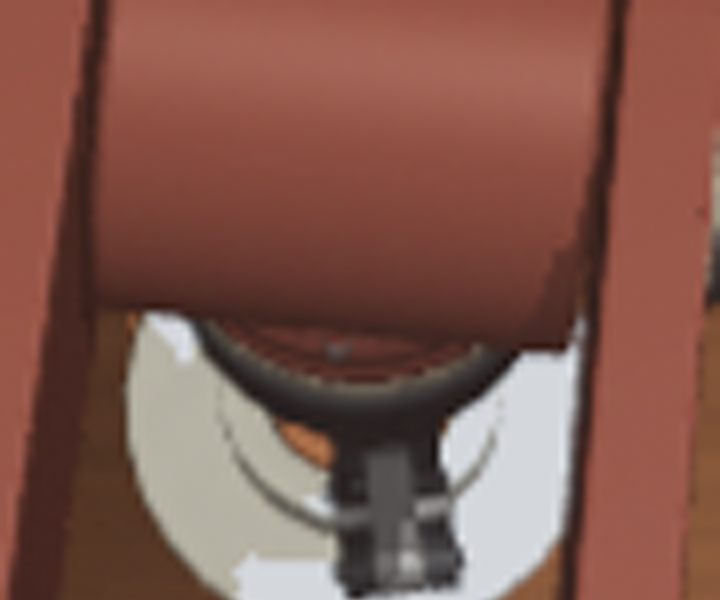

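```bash
python3 - <<'E'
from h import *
s=cams.capture('scene')
for z in(.0665,.068):
  print(plane(s,285+(365.5-3.5)/8,178+(505-3.5)/8,z), plane(s,285+(365-3.5)/8,178+(508-3.5)/8,z))
# tip given plane height
for z in(.080,.083):print('tip',plane(s,285+(376-3.5)/8,178+(442-3.5)/8,z))
print('collar top',plane(s,285+(371-3.5)/8,178+(283-3.5)/8,.131))
E
```

```text
[0.54877943 0.0048192  0.0665    ] [0.54986192 0.00531406 0.0665    ]
[0.55040433 0.00576994 0.068     ] [0.5514846  0.00626379 0.068     ]
tip [0.54069872 0.00299634 0.08      ]
tip [0.54404339 0.00494119 0.083     ]
collar top [0.54486704 0.00377097 0.131     ]
```

```bash
python3 -m creep '[{"dx":2,"dy":0,"dz":-2,"turn":0,"grip":0.1},{"dx":4,"dy":1,"dz":-5,"turn":0,"grip":0.1},{"dx":5,"dy":1,"dz":-8,"turn":0,"grip":0.1},{"dx":5,"dy":1,"dz":-8,"turn":0,"grip":0.1},{"dx":5,"dy":1,"dz":-8,"turn":0,"grip":0.1}]'
python3 tip.py h3
```

```text
t: 7.3
position: [0.5519, 0.0045, 0.1593]
tool_rot: [0.707, 0.03, -0.036, -0.706]
wrist_force: [0.7, -0.0, -3.1]
width: 0.0224
[0.5519 0.0045 0.1593]
s crop 284 183 expect tip/collar/top [(np.float64(363.0), np.float64(437.0)), (np.float64(363.0), np.float64(282.0)), (np.float64(364.0), np.float64(68.0))]
t crop 285 191 expect tip/collar/top [(np.float64(364.0), np.float64(375.0)), (np.float64(363.0), np.float64(348.0)), (np.float64(361.0), np.float64(308.0))]
```

View pics/h3s.png

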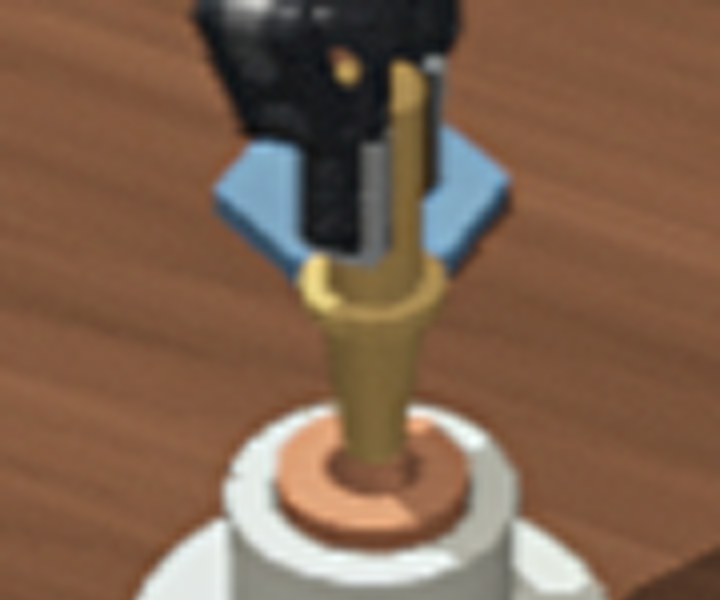

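```bash
python3 -m creep '[{"dx":1.5,"dy":0.5,"dz":0,"turn":0,"grip":0.1},{"dx":1.5,"dy":0.5,"dz":-2,"turn":0,"grip":0.1},{"dx":1.5,"dy":0.5,"dz":-4,"turn":0,"grip":0.1},{"dx":1.5,"dy":0.5,"dz":-6,"turn":0,"grip":0.1},{"dx":1.5,"dy":0.5,"dz":-8,"turn":0,"grip":0.1},{"dx":1.5,"dy":0.5,"dz":-10,"turn":0,"grip":0.1},{"dx":1.5,"dy":0.5,"dz":-10,"turn":0,"grip":0.1}]'
python3 tip.py h4
```

```text
t: 7.98
position: [0.5532, 0.005, 0.149]
tool_rot: [0.707, 0.03, -0.036, -0.706]
wrist_force: [0.1, 1.2, -3.6]
width: 0.0229
[0.5532 0.005  0.149 ]
s crop 284 187 expect tip/collar/top [(np.float64(361.0), np.float64(441.0)), (np.float64(362.0), np.float64(288.0)), (np.float64(363.0), np.float64(76.0))]
t crop 285 191 expect tip/collar/top [(np.float64(363.0), np.float64(376.0)), (np.float64(362.0), np.float64(349.0)), (np.float64(359.0), np.float64(309.0))]
```

View pics/h4s.png

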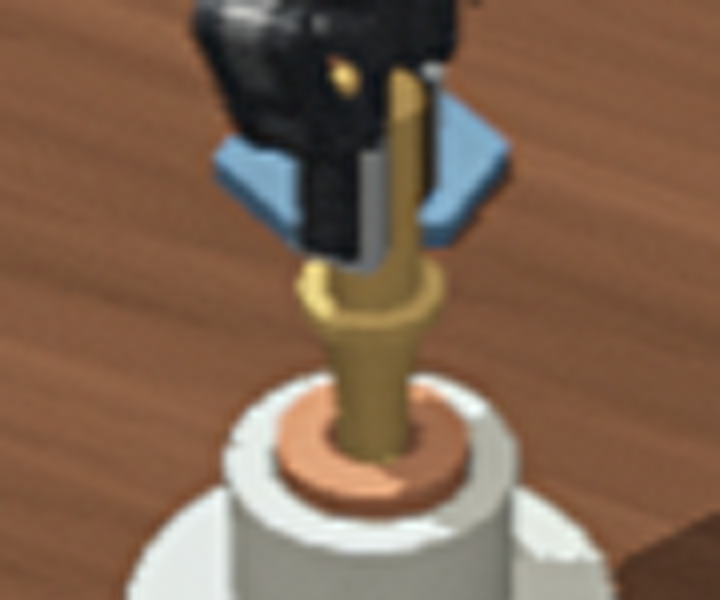

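```bash
python3 -m creep '[{"dx":0,"dy":0,"dz":-3,"turn":0,"grip":0.1},{"dx":0,"dy":0,"dz":-6,"turn":0,"grip":0.1},{"dx":0,"dy":0,"dz":-9,"turn":0,"grip":0.1},{"dx":0,"dy":0,"dz":-12,"turn":0,"grip":0.1},{"dx":0,"dy":0,"dz":-15,"turn":0,"grip":0.1},{"dx":0,"dy":0,"dz":-15,"turn":0,"grip":0.1}]'
python3 -m creep '[{"dx":0,"dy":0,"dz":-3,"turn":0,"grip":0.1},{"dx":0,"dy":0,"dz":-6,"turn":0,"grip":0.1},{"dx":0,"dy":0,"dz":-9,"turn":0,"grip":0.1},{"dx":0,"dy":0,"dz":-9,"turn":0,"grip":0.1}]'
python3 tip.py h5
```

```text
t: 8.58
position: [0.5529, 0.005, 0.1335]
tool_rot: [0.706, 0.03, -0.036, -0.706]
wrist_force: [-0.2, 0.1, -3.8]
width: 0.0228
t: 8.92
position: [0.5523, 0.005, 0.1234]
tool_rot: [0.706, 0.029, -0.036, -0.706]
wrist_force: [0.4, -0.4, -3.5]
width: 0.0228
[0.5523 0.005  0.1234]
s crop 284 197 expect tip/collar/top [(np.float64(363.0), np.float64(439.0)), (np.float64(364.0), np.float64(290.0)), (np.float64(364.0), np.float64(85.0))]
t crop 285 193 expect tip/collar/top [(np.float64(363.0), np.float64(377.0)), (np.float64(362.0), np.float64(351.0)), (np.float64(360.0), np.float64(314.0))]
```

View pics/h5s.png

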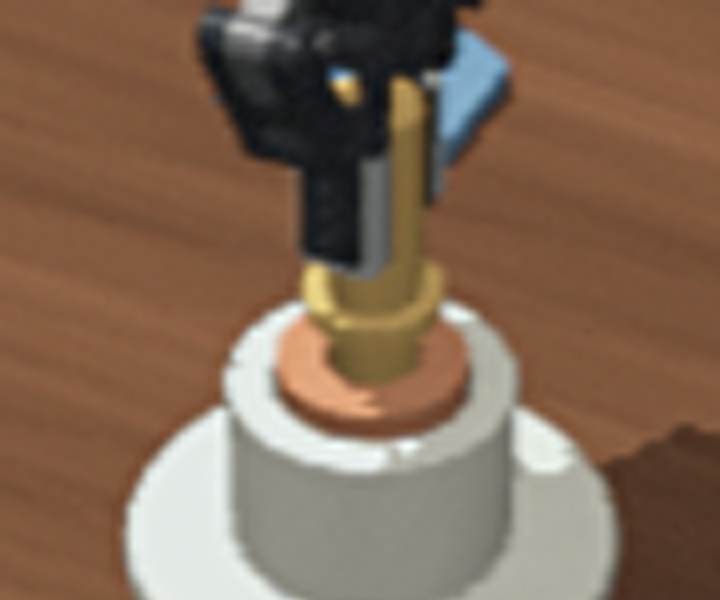

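```bash
python3 -m creep '[{"dx":0,"dy":0,"dz":-2,"turn":0,"grip":0.1},{"dx":0,"dy":0,"dz":-4,"turn":0,"grip":0.1},{"dx":0,"dy":0,"dz":-6,"turn":0,"grip":0.1},{"dx":0,"dy":0,"dz":-6,"turn":0,"grip":0.1}]'
python3 -m creep '[{"dx":0,"dy":0,"dz":-1,"turn":0,"grip":0.1},{"dx":0,"dy":0,"dz":-1,"turn":0,"grip":0.1}]'
```

```text
t: 9.35
position: [0.5528, 0.005, 0.1178]
tool_rot: [0.706, 0.03, -0.036, -0.706]
wrist_force: [0.9, -0.2, -4.3]
width: 0.0225
t: 9.52
position: [0.5529, 0.005, 0.1167]
tool_rot: [0.706, 0.03, -0.036, -0.706]
wrist_force: [1.3, -0.1, -4.1]
width: 0.0227
```

```bash
python3 -m creep '[{"dx":0,"dy":0,"dz":-1,"turn":0,"grip":0.1},{"dx":0,"dy":0,"dz":-1,"turn":0,"grip":0.1}]'
python3 -m creep '[{"dx":0,"dy":0,"dz":-1,"turn":0,"grip":0.1},{"dx":0,"dy":0,"dz":-1,"turn":0,"grip":0.1}]'
```

```text
t: 9.68
position: [0.5529, 0.005, 0.1156]
tool_rot: [0.706, 0.03, -0.036, -0.706]
wrist_force: [0.1, -0.2, -3.9]
width: 0.0226
t: 9.85
position: [0.553, 0.005, 0.1146]
tool_rot: [0.706, 0.03, -0.036, -0.706]
wrist_force: [1.2, 0.7, -3.2]
width: 0.0228
```

```bash
python3 tip.py h6
```

```text
[0.553  0.005  0.1146]
s crop 284 201 expect tip/collar/top [(np.float64(361.0), np.float64(436.0)), (np.float64(362.0), np.float64(288.0)), (np.float64(363.0), np.float64(85.0))]
t crop 285 193 expect tip/collar/top [(np.float64(364.0), np.float64(379.0)), (np.float64(363.0), np.float64(353.0)), (np.float64(361.0), np.float64(317.0))]
```

View pics/h6s.png

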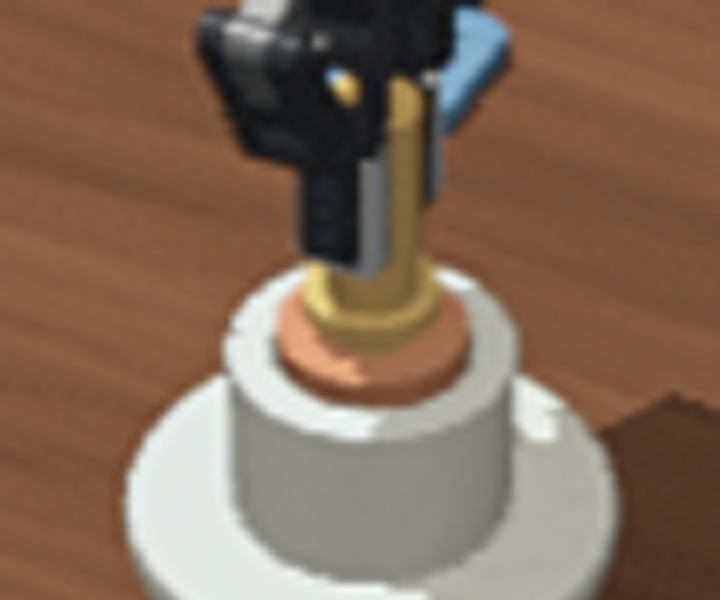

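```bash
python3 -m creep '[{"dx":0,"dy":0,"dz":-1,"turn":0,"grip":0.1},{"dx":0,"dy":0,"dz":-1,"turn":0,"grip":0.1}]'
python3 -m creep '[{"dx":0,"dy":0,"dz":-1,"turn":0,"grip":0.1},{"dx":0,"dy":0,"dz":-1,"turn":0,"grip":0.1}]'
```

```text
t: 10.12
position: [0.5531, 0.005, 0.1141]
tool_rot: [0.706, 0.03, -0.036, -0.706]
wrist_force: [-1.7, 0.4, 0.2]
width: 0.0227
t: 10.28
position: [0.5531, 0.005, 0.114]
tool_rot: [0.707, 0.03, -0.036, -0.706]
wrist_force: [-4.1, -0.3, 4.5]
width: 0.0229
```

```bash
python3 -m creep '[{"dx":-1,"dy":0,"dz":0.5,"turn":0,"grip":0.2},{"dx":-1,"dy":0,"dz":0.5,"turn":0,"grip":0.35},{"dx":-1,"dy":0,"dz":0.5,"turn":0,"grip":0.5},{"dx":-1,"dy":0,"dz":0.5,"turn":0,"grip":0.7},{"dx":-1,"dy":0,"dz":0.5,"turn":0,"grip":0.9},{"dx":-1,"dy":0,"dz":0.5,"turn":0,"grip":1},{"dx":-1,"dy":0,"dz":0.5,"turn":0,"grip":1},{"dx":-1,"dy":0,"dz":0.5,"turn":0,"grip":1}]'
python3 tip.py h7
```

```text
t: 10.95
position: [0.5521, 0.0049, 0.1145]
tool_rot: [0.707, 0.03, -0.036, -0.706]
wrist_force: [1.2, -0.1, -0.6]
width: 0.0855
[0.5521 0.0049 0.1145]
s crop 284 201 expect tip/collar/top [(np.float64(363.0), np.float64(434.0)), (np.float64(364.0), np.float64(287.0)), (np.float64(364.0), np.float64(83.0))]
t crop 285 194 expect tip/collar/top [(np.float64(364.0), np.float64(374.0)), (np.float64(363.0), np.float64(349.0)), (np.float64(361.0), np.float64(312.0))]
```

View pics/h7s.png

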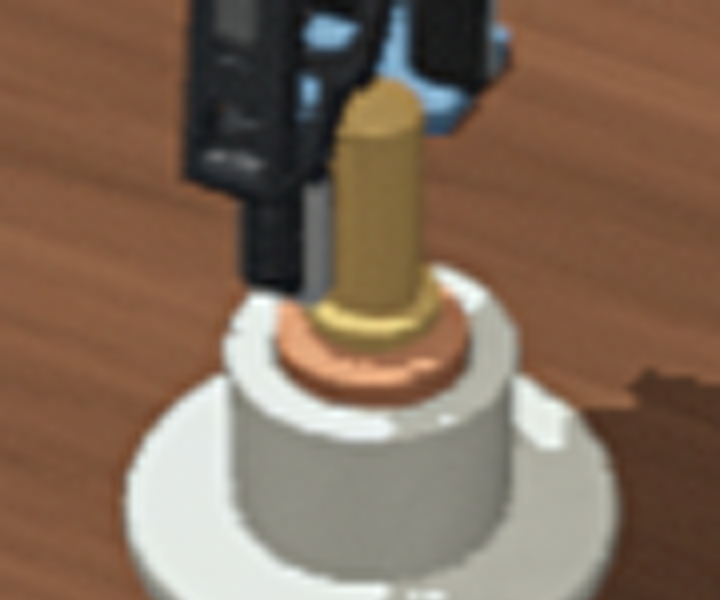

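The post stands upright in the bushing with its collar at about (375,315) in the crop, and the fingers are off it. Next I lift clear and go to the tamper at about (0.525,-0.239).

```bash
python3 -m creep '[{"dx":0,"dy":0,"dz":5,"turn":0,"grip":1},{"dx":0,"dy":0,"dz":20,"turn":0,"grip":1},{"dx":0,"dy":0,"dz":40,"turn":0,"grip":1},{"dx":0,"dy":0,"dz":65,"turn":0,"grip":1},{"dx":0,"dy":0,"dz":90,"turn":0,"grip":1},{"dx":0,"dy":0,"dz":110,"turn":0,"grip":1},{"dx":0,"dy":-15,"dz":120,"turn":0,"grip":1},{"dx":0,"dy":-40,"dz":120,"turn":0,"grip":1},{"dx":0,"dy":-75,"dz":120,"turn":0,"grip":1},{"dx":-5,"dy":-110,"dz":120,"turn":0,"grip":1},{"dx":-10,"dy":-145,"dz":120,"turn":0,"grip":1},{"dx":-15,"dy":-175,"dz":120,"turn":0,"grip":1}]'
python3 - <<'E'
from h import *
t=cams.capture('top');s=cams.capture('scene')
crop(s,290,190,80,75,8,'pics/i1s.png');crop(t,290,190,80,75,8,'pics/i1t.png')
E
```

```text
t: 12.05
position: [0.5368, -0.172, 0.2351]
tool_rot: [0.707, 0.03, -0.036, -0.706]
wrist_force: [0.9, 0.3, 0.9]
width: 0.0853
```

View pics/i1s.png

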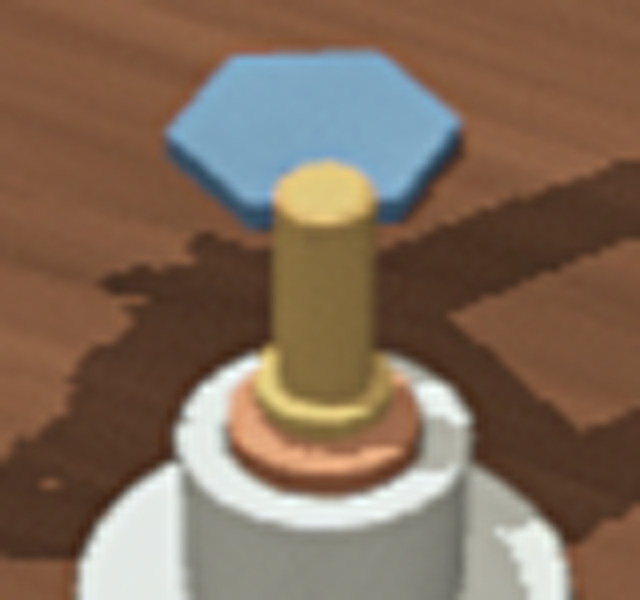

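View pics/i1t.png

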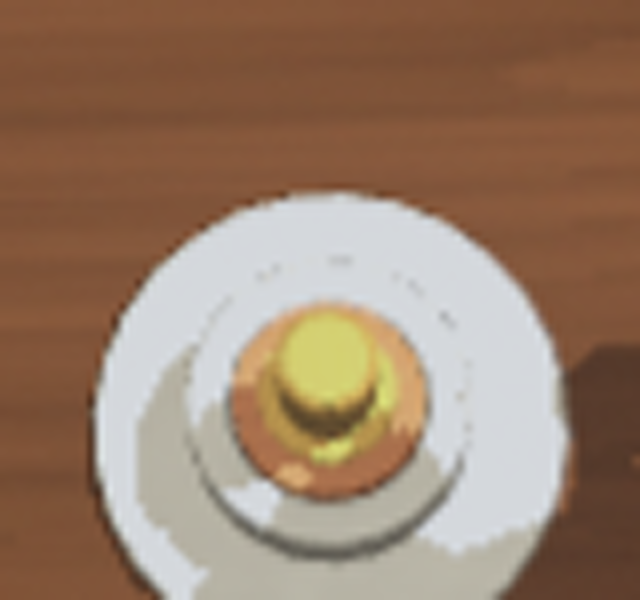

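```bash
python3 -m creep '[{"dx":-3,"dy":-25,"dz":0,"turn":0,"grip":1},{"dx":-8,"dy":-50,"dz":0,"turn":0,"grip":1},{"dx":-11,"dy":-62,"dz":-5,"turn":0,"grip":1},{"dx":-11,"dy":-66,"dz":-20,"turn":0,"grip":1},{"dx":-11,"dy":-66,"dz":-40,"turn":0,"grip":1},{"dx":-11,"dy":-66,"dz":-65,"turn":0,"grip":1},{"dx":-11,"dy":-66,"dz":-90,"turn":0,"grip":1},{"dx":-11,"dy":-66,"dz":-115,"turn":0,"grip":1},{"dx":-11,"dy":-66,"dz":-135,"turn":0,"grip":1},{"dx":-11,"dy":-66,"dz":-147,"turn":0,"grip":1},{"dx":-11,"dy":-66,"dz":-150,"turn":0,"grip":1},{"dx":-11,"dy":-66,"dz":-150,"turn":0,"grip":1}]'
python3 - <<'E'
from h import *
t=cams.capture('top');s=cams.capture('scene')
print(plane(t,330.2,233.9,.1355),plane(s,290+(325-3.5)/8,190+(193-3.5)/8,.1355))
crop(s,200,130,80,110,6,'pics/j1s.png')
E
```

```text
t: 13.15
position: [0.5251, -0.239, 0.0841]
tool_rot: [0.707, 0.028, -0.035, -0.706]
wrist_force: [-0.1, -0.1, 1.0]
width: 0.0857
[0.55113097 0.00480857 0.1355    ] [0.55304425 0.00691102 0.1355    ]
```

View pics/j1s.png

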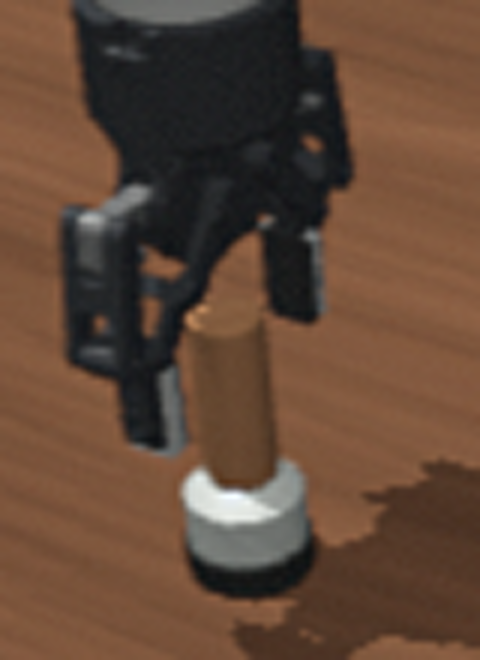

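The handle is centred between the open pads, so I close.

```bash
python3 -m creep '[{"dx":0.5,"dy":0.5,"dz":0,"turn":0,"grip":0.7},{"dx":0.5,"dy":0.5,"dz":0,"turn":0,"grip":0.5},{"dx":0.5,"dy":0.5,"dz":0,"turn":0,"grip":0.4},{"dx":0.5,"dy":0.5,"dz":0,"turn":0,"grip":0.3},{"dx":0.5,"dy":0.5,"dz":0,"turn":0,"grip":0.2},{"dx":0.5,"dy":0.5,"dz":0,"turn":0,"grip":0.15},{"dx":0.5,"dy":0.5,"dz":0,"turn":0,"grip":0.15},{"dx":0.5,"dy":0.5,"dz":0,"turn":0,"grip":0.15},{"dx":0.5,"dy":0.5,"dz":0,"turn":0,"grip":0.15}]' 80
python3 -m creep '[{"dx":0,"dy":0,"dz":3,"turn":0,"grip":0.15},{"dx":0,"dy":0,"dz":15,"turn":0,"grip":0.15},{"dx":0,"dy":0,"dz":35,"turn":0,"grip":0.15},{"dx":0,"dy":0,"dz":60,"turn":0,"grip":0.15},{"dx":0,"dy":0,"dz":85,"turn":0,"grip":0.15},{"dx":0,"dy":0,"dz":110,"turn":0,"grip":0.15},{"dx":0,"dy":0,"dz":135,"turn":0,"grip":0.15},{"dx":0,"dy":0,"dz":155,"turn":0,"grip":0.15},{"dx":0,"dy":0,"dz":165,"turn":0,"grip":0.15},{"dx":0,"dy":0,"dz":167,"turn":0,"grip":0.15}]'
```

```text
t: 14.0
position: [0.5273, -0.2398, 0.0872]
tool_rot: [0.708, 0.029, -0.033, -0.705]
wrist_force: [-1.4, -0.1, 4.9]
width: 0.0267
t: 14.83
position: [0.5279, -0.2401, 0.2566]
tool_rot: [0.708, 0.03, -0.032, -0.704]
wrist_force: [-0.4, 0.3, -4.2]
width: 0.0265
```

```bash
python3 -m creep '[{"dx":2,"dy":15,"dz":0,"turn":0,"grip":0.15},{"dx":4,"dy":40,"dz":0,"turn":0,"grip":0.15},{"dx":7,"dy":70,"dz":0,"turn":0,"grip":0.15},{"dx":10,"dy":100,"dz":0,"turn":0,"grip":0.15},{"dx":13,"dy":130,"dz":0,"turn":0,"grip":0.15},{"dx":16,"dy":160,"dz":0,"turn":0,"grip":0.15},{"dx":19,"dy":190,"dz":0,"turn":0,"grip":0.15},{"dx":22,"dy":215,"dz":0,"turn":0,"grip":0.15},{"dx":24,"dy":233,"dz":0,"turn":0,"grip":0.15},{"dx":24,"dy":242,"dz":0,"turn":0,"grip":0.15},{"dx":24,"dy":245,"dz":0,"turn":0,"grip":0.15},{"dx":24,"dy":245,"dz":0,"turn":0,"grip":0.15}]'
python3 - <<'E'
from h import *
s=cams.capture('scene');crop(s,280,110,100,150,4,'pics/k1s.png')
E
```

```text
t: 15.83
position: [0.5512, 0.0054, 0.2552]
tool_rot: [0.708, 0.03, -0.033, -0.704]
wrist_force: [-0.1, 0.6, -5.4]
width: 0.0263
```

View pics/k1s.png

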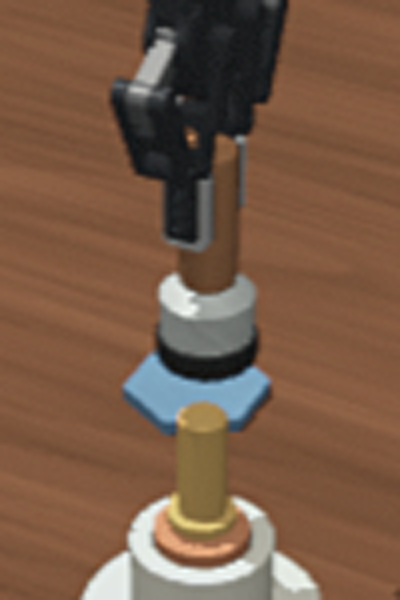

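```bash
python3 -m creep '[{"dx":1,"dy":0,"dz":-5,"turn":0,"grip":0.15},{"dx":1,"dy":-1,"dz":-11,"turn":0,"grip":0.15},{"dx":1,"dy":-1,"dz":-17,"turn":0,"grip":0.15},{"dx":1,"dy":-1,"dz":-22,"turn":0,"grip":0.15},{"dx":1,"dy":-1,"dz":-25,"turn":0,"grip":0.15},{"dx":1,"dy":-1,"dz":-25,"turn":0,"grip":0.15}]'
python3 -m creep '[{"dx":0,"dy":0,"dz":-0.5,"turn":0,"grip":0.15},{"dx":0,"dy":0,"dz":-1,"turn":0,"grip":0.15},{"dx":0,"dy":0,"dz":-1.5,"turn":0,"grip":0.15},{"dx":0,"dy":0,"dz":-2,"turn":0,"grip":0.15}]'
python3 - <<'E'
from h import *
s=cams.capture('scene');crop(s,280,110,100,150,4,'pics/k2s.png')
E
```

```text
t: 16.38
position: [0.5518, 0.0034, 0.229]
tool_rot: [0.708, 0.028, -0.033, -0.704]
wrist_force: [-0.6, 0.8, -3.4]
width: 0.0264
t: 16.72
position: [0.5519, 0.0034, 0.2274]
tool_rot: [0.708, 0.029, -0.033, -0.704]
wrist_force: [-0.7, 0.4, -3.8]
width: 0.0263
```

View pics/k2s.png

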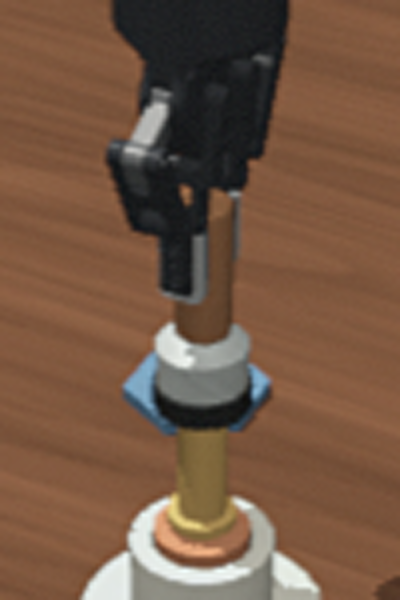

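Tamper and post are aligned, with a few mm of gap left. I creep down until it makes contact.

```bash
for i in 1 ; do python3 -m creep '[{"dx":0,"dy":0,"dz":-0.5,"turn":0,"grip":0.15},{"dx":0,"dy":0,"dz":-1,"turn":0,"grip":0.15},{"dx":0,"dy":0,"dz":-1.5,"turn":0,"grip":0.15},{"dx":0,"dy":0,"dz":-2,"turn":0,"grip":0.15}]'; done
python3 -m creep '[{"dx":0,"dy":0,"dz":-0.5,"turn":0,"grip":0.15},{"dx":0,"dy":0,"dz":-1,"turn":0,"grip":0.15},{"dx":0,"dy":0,"dz":-1,"turn":0,"grip":0.15}]'
```

```text
t: 17.1
position: [0.5519, 0.0034, 0.2252]
tool_rot: [0.708, 0.029, -0.033, -0.704]
wrist_force: [0.3, -0.3, -5.0]
width: 0.0259
t: 17.35
position: [0.5518, 0.0034, 0.224]
tool_rot: [0.708, 0.029, -0.033, -0.704]
wrist_force: [-0.2, 0.5, -3.6]
width: 0.0264
```

```bash
python3 -m creep '[{"dx":0,"dy":0,"dz":-0.5,"turn":0,"grip":0.15},{"dx":0,"dy":0,"dz":-1,"turn":0,"grip":0.15},{"dx":0,"dy":0,"dz":-1,"turn":0,"grip":0.15}]'
python3 -m creep '[{"dx":0,"dy":0,"dz":-0.5,"turn":0,"grip":0.15},{"dx":0,"dy":0,"dz":-1,"turn":0,"grip":0.15},{"dx":0,"dy":0,"dz":-1,"turn":0,"grip":0.15}]'
python3 -m creep '[{"dx":0,"dy":0,"dz":-0.5,"turn":0,"grip":0.15},{"dx":0,"dy":0,"dz":-1,"turn":0,"grip":0.15},{"dx":0,"dy":0,"dz":-1,"turn":0,"grip":0.15}]'
```

```text
t: 17.6
position: [0.5517, 0.0035, 0.2229]
tool_rot: [0.708, 0.029, -0.033, -0.704]
wrist_force: [0.6, -0.2, -4.4]
width: 0.0264
t: 17.85
position: [0.5517, 0.0035, 0.2217]
tool_rot: [0.708, 0.028, -0.034, -0.704]
wrist_force: [0.9, -0.2, -4.6]
width: 0.0262
t: 18.1
position: [0.5519, 0.0034, 0.2215]
tool_rot: [0.708, 0.029, -0.033, -0.704]
wrist_force: [-1.2, 0.7, -0.5]
width: 0.0262
```

```bash
python3 -m creep '[{"dx":0,"dy":0,"dz":-0.5,"turn":0,"grip":0.15},{"dx":0,"dy":0,"dz":-1,"turn":0,"grip":0.15},{"dx":0,"dy":0,"dz":-1,"turn":0,"grip":0.15},{"dx":0,"dy":0,"dz":-1.5,"turn":0,"grip":0.15}]'
python3 -m creep '[{"dx":0,"dy":0,"dz":-0.5,"turn":0,"grip":0.15},{"dx":0,"dy":0,"dz":-1,"turn":0,"grip":0.15},{"dx":0,"dy":0,"dz":-1.5,"turn":0,"grip":0.15},{"dx":0,"dy":0,"dz":-1.5,"turn":0,"grip":0.15}]'
```

```text
t: 18.43
position: [0.5522, 0.0034, 0.2212]
tool_rot: [0.709, 0.029, -0.033, -0.704]
wrist_force: [-3.4, -0.6, 5.4]
width: 0.0267
t: 18.77
position: [0.5523, 0.0034, 0.2207]
tool_rot: [0.709, 0.029, -0.033, -0.704]
wrist_force: [-3.0, 0.0, 5.4]
width: 0.0264
```

```bash
python3 -m creep '[{"dx":0,"dy":0,"dz":-1,"turn":0,"grip":0.15},{"dx":0,"dy":0,"dz":-1.5,"turn":0,"grip":0.15},{"dx":0,"dy":0,"dz":-2,"turn":0,"grip":0.15},{"dx":0,"dy":0,"dz":-2.5,"turn":0,"grip":0.15},{"dx":0,"dy":0,"dz":-2.5,"turn":0,"grip":0.15},{"dx":0,"dy":0,"dz":-2.5,"turn":0,"grip":0.15},{"dx":0,"dy":0,"dz":-2.5,"turn":0,"grip":0.15},{"dx":0,"dy":0,"dz":-2.5,"turn":0,"grip":0.15}]'
python3 - <<'E'
from h import *
s=cams.capture('scene');crop(s,280,110,100,150,4,'pics/k3s.png');crop(s,295,225,70,50,10,'pics/k3b.png')
E
```

```text
t: 19.43
position: [0.5524, 0.0033, 0.2193]
tool_rot: [0.709, 0.029, -0.033, -0.704]
wrist_force: [-3.5, 0.1, 6.2]
width: 0.0266
```

View pics/k3s.png

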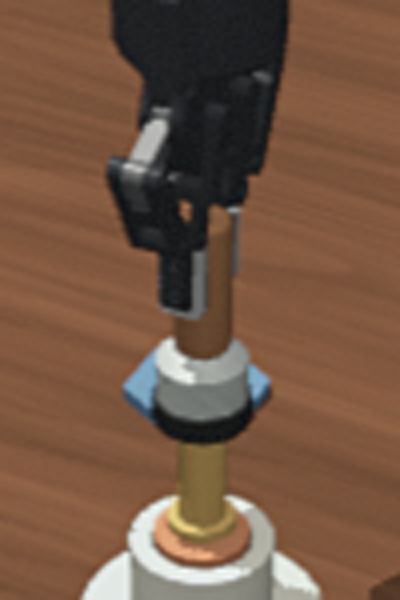

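View pics/k3b.png

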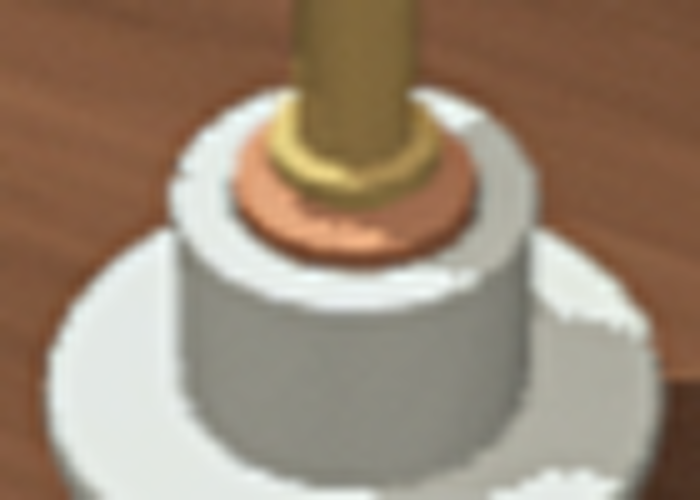

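```bash
python3 -m creep '[{"dx":0,"dy":0,"dz":-1,"turn":0,"grip":0.15},{"dx":0,"dy":0,"dz":-1.5,"turn":0,"grip":0.15},{"dx":0,"dy":0,"dz":-2,"turn":0,"grip":0.15},{"dx":0,"dy":0,"dz":-2.3,"turn":0,"grip":0.15},{"dx":0,"dy":0,"dz":-2.6,"turn":0,"grip":0.15},{"dx":0,"dy":0,"dz":-2.8,"turn":0,"grip":0.15},{"dx":0,"dy":0,"dz":-3,"turn":0,"grip":0.15},{"dx":0,"dy":0,"dz":-3.2,"turn":0,"grip":0.15},{"dx":0,"dy":0,"dz":-3.4,"turn":0,"grip":0.15},{"dx":0,"dy":0,"dz":-3.6,"turn":0,"grip":0.15},{"dx":0,"dy":0,"dz":-3.6,"turn":0,"grip":0.15}]'
python3 -m creep '[{"dx":0,"dy":0,"dz":-1,"turn":0,"grip":0.15},{"dx":0,"dy":0,"dz":-1.5,"turn":0,"grip":0.15},{"dx":0,"dy":0,"dz":-2,"turn":0,"grip":0.15},{"dx":0,"dy":0,"dz":-2.3,"turn":0,"grip":0.15},{"dx":0,"dy":0,"dz":-2.6,"turn":0,"grip":0.15},{"dx":0,"dy":0,"dz":-2.8,"turn":0,"grip":0.15},{"dx":0,"dy":0,"dz":-3,"turn":0,"grip":0.15},{"dx":0,"dy":0,"dz":-3.2,"turn":0,"grip":0.15},{"dx":0,"dy":0,"dz":-3.4,"turn":0,"grip":0.15},{"dx":0,"dy":0,"dz":-3.6,"turn":0,"grip":0.15},{"dx":0,"dy":0,"dz":-3.6,"turn":0,"grip":0.15}]'
```

```text
t: 20.4
position: [0.5525, 0.0033, 0.2173]
tool_rot: [0.709, 0.029, -0.033, -0.704]
wrist_force: [-5.0, 0.8, 7.9]
width: 0.0266
t: 21.32
position: [0.5525, 0.0033, 0.2155]
tool_rot: [0.709, 0.029, -0.033, -0.704]
wrist_force: [-6.0, 0.2, 8.5]
width: 0.0264
```

```bash
python3 -m creep '[{"dx":0,"dy":0,"dz":-1,"turn":0,"grip":0.15},{"dx":0,"dy":0,"dz":-1.5,"turn":0,"grip":0.15},{"dx":0,"dy":0,"dz":-2,"turn":0,"grip":0.15},{"dx":0,"dy":0,"dz":-2.3,"turn":0,"grip":0.15},{"dx":0,"dy":0,"dz":-2.6,"turn":0,"grip":0.15},{"dx":0,"dy":0,"dz":-2.8,"turn":0,"grip":0.15},{"dx":0,"dy":0,"dz":-3,"turn":0,"grip":0.15},{"dx":0,"dy":0,"dz":-3.2,"turn":0,"grip":0.15},{"dx":0,"dy":0,"dz":-3.2,"turn":0,"grip":0.15},{"dx":0,"dy":0,"dz":-3.2,"turn":0,"grip":0.15},{"dx":0,"dy":0,"dz":-3.2,"turn":0,"grip":0.15}]'
python3 - <<'E'
from h import *
s=cams.capture('scene');crop(s,295,225,70,50,10,'pics/k4b.png')
E
```

```text
t: 22.23
position: [0.5527, 0.0033, 0.2146]
tool_rot: [0.709, 0.03, -0.033, -0.704]
wrist_force: [-7.1, 0.7, 11.5]
width: 0.0265
```

View pics/k4b.png

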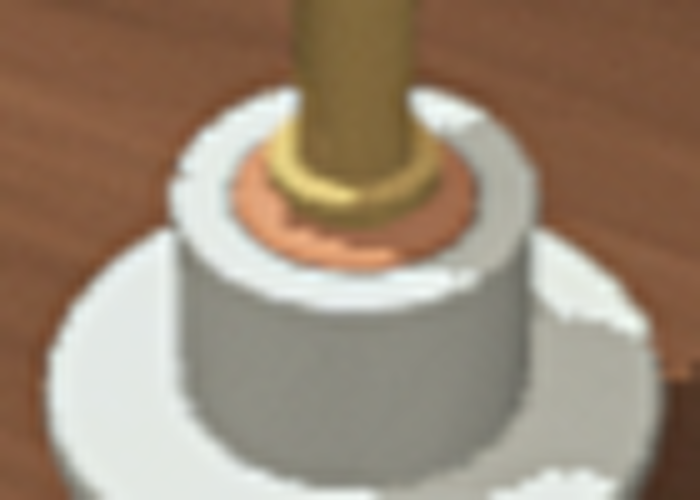

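```bash
python3 -m creep '[{"dx":0,"dy":0,"dz":-1,"turn":0,"grip":0.15},{"dx":0,"dy":0,"dz":-2,"turn":0,"grip":0.15},{"dx":0,"dy":0,"dz":-2.5,"turn":0,"grip":0.15},{"dx":0,"dy":0,"dz":-3,"turn":0,"grip":0.15},{"dx":0,"dy":0,"dz":-3.5,"turn":0,"grip":0.15},{"dx":0,"dy":0,"dz":-4,"turn":0,"grip":0.15},{"dx":0,"dy":0,"dz":-4,"turn":0,"grip":0.15},{"dx":0,"dy":0,"dz":-4,"turn":0,"grip":0.15},{"dx":0,"dy":0,"dz":-4,"turn":0,"grip":0.15},{"dx":0,"dy":0,"dz":-4,"turn":0,"grip":0.15}]'
python3 -m creep '[{"dx":0,"dy":0,"dz":-1,"turn":0,"grip":0.15},{"dx":0,"dy":0,"dz":-2,"turn":0,"grip":0.15},{"dx":0,"dy":0,"dz":-3,"turn":0,"grip":0.15},{"dx":0,"dy":0,"dz":-4,"turn":0,"grip":0.15},{"dx":0,"dy":0,"dz":-4,"turn":0,"grip":0.15},{"dx":0,"dy":0,"dz":-4,"turn":0,"grip":0.15},{"dx":0,"dy":0,"dz":-4,"turn":0,"grip":0.15}]'
```

```text
t: 23.12
position: [0.5532, 0.0032, 0.2146]
tool_rot: [0.709, 0.03, -0.032, -0.704]
wrist_force: [-8.8, 0.7, 17.2]
width: 0.0264
t: 23.7
position: [0.5545, 0.0031, 0.2145]
tool_rot: [0.709, 0.032, -0.031, -0.704]
wrist_force: [-5.9, 1.3, 17.1]
width: 0.0261
```

It stalls at z 0.2146 m under about 21 N, so it is on the stop. I lift clear and look.

```bash
python3 -m creep '[{"dx":0,"dy":0,"dz":2,"turn":0,"grip":0.15},{"dx":0,"dy":0,"dz":5,"turn":0,"grip":0.15},{"dx":0,"dy":0,"dz":10,"turn":0,"grip":0.15},{"dx":-1,"dy":0,"dz":15,"turn":0,"grip":0.15},{"dx":-2,"dy":0,"dz":19,"turn":0,"grip":0.15},{"dx":-2,"dy":0,"dz":20,"turn":0,"grip":0.15},{"dx":-2,"dy":0,"dz":20,"turn":0,"grip":0.15}]'
python3 - <<'E'
from h import *
s=cams.capture('scene');crop(s,280,130,100,145,4,'pics/l1.png');crop(s,295,225,70,50,10,'pics/l1b.png')
E
```

```text
t: 24.28
position: [0.5526, 0.003, 0.2348]
tool_rot: [0.709, 0.032, -0.031, -0.703]
wrist_force: [0.0, -0.7, -4.4]
width: 0.0264
```

View pics/l1.png

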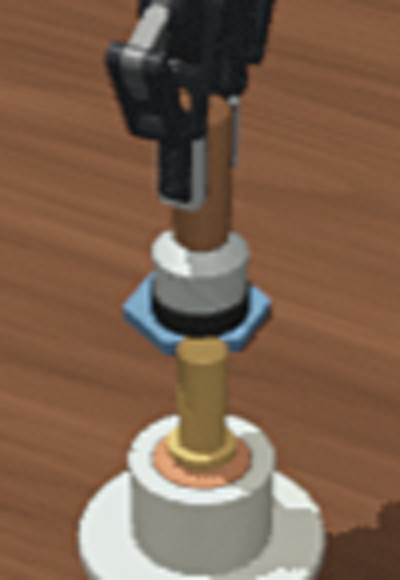

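View pics/l1b.png

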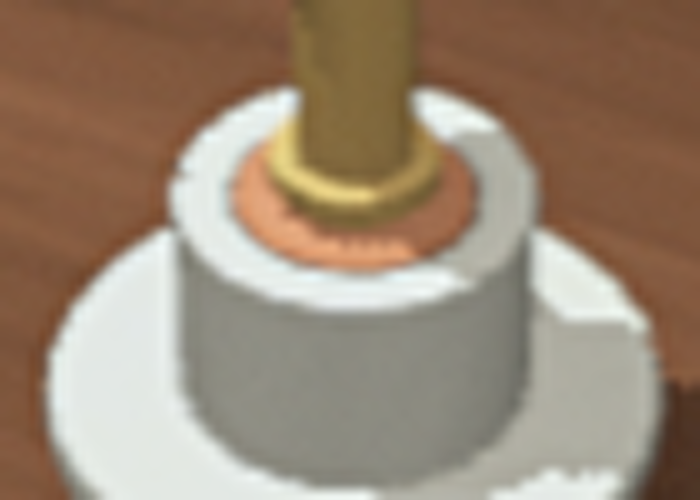

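The bushing is flush with the boss, with no copper wall showing. The post is upright and the tamper is about 20 mm clear. Now the proof tap.

```bash
python3 -m creep '[{"dx":0,"dy":0,"dz":-5,"turn":0,"grip":0.15},{"dx":0,"dy":0,"dz":-11,"turn":0,"grip":0.15},{"dx":0,"dy":0,"dz":-15,"turn":0,"grip":0.15},{"dx":0,"dy":0,"dz":-17,"turn":0,"grip":0.15},{"dx":0,"dy":0,"dz":-18.5,"turn":0,"grip":0.15},{"dx":0,"dy":0,"dz":-20,"turn":0,"grip":0.15},{"dx":0,"dy":0,"dz":-21,"turn":0,"grip":0.15},{"dx":0,"dy":0,"dz":-22,"turn":0,"grip":0.15},{"dx":0,"dy":0,"dz":-22,"turn":0,"grip":0.15},{"dx":0,"dy":0,"dz":-22,"turn":0,"grip":0.15}]'
```

```text
t: 25.17
position: [0.5526, 0.003, 0.2147]
tool_rot: [0.709, 0.032, -0.031, -0.703]
wrist_force: [-4.8, 0.0, 6.0]
width: 0.0262
```

```bash
python3 -m creep '[{"dx":0,"dy":0,"dz":-1,"turn":0,"grip":0.15},{"dx":0,"dy":0,"dz":-2,"turn":0,"grip":0.15},{"dx":0,"dy":0,"dz":-2.5,"turn":0,"grip":0.15},{"dx":0,"dy":0,"dz":-2.5,"turn":0,"grip":0.15}]'
python3 -m creep '[{"dx":0,"dy":0,"dz":2,"turn":0,"grip":0.15},{"dx":0,"dy":0,"dz":6,"turn":0,"grip":0.15},{"dx":0,"dy":0,"dz":14,"turn":0,"grip":0.15},{"dx":0,"dy":0,"dz":25,"turn":0,"grip":0.15},{"dx":0,"dy":0,"dz":35,"turn":0,"grip":0.15},{"dx":0,"dy":0,"dz":40,"turn":0,"grip":0.15},{"dx":0,"dy":0,"dz":40,"turn":0,"grip":0.15}]'
```

```text
t: 25.5
position: [0.5534, 0.0029, 0.2146]
tool_rot: [0.71, 0.033, -0.03, -0.703]
wrist_force: [-4.4, 0.1, 6.8]
width: 0.0265
t: 26.08
position: [0.5545, 0.0028, 0.2573]
tool_rot: [0.71, 0.034, -0.028, -0.703]
wrist_force: [0.2, -0.3, -4.5]
width: 0.0264
```

```bash
python3 -m creep '[{"dx":-2,"dy":-15,"dz":0,"turn":0,"grip":0.15},{"dx":-5,"dy":-40,"dz":0,"turn":0,"grip":0.15},{"dx":-9,"dy":-70,"dz":0,"turn":0,"grip":0.15},{"dx":-12,"dy":-100,"dz":0,"turn":0,"grip":0.15},{"dx":-16,"dy":-130,"dz":0,"turn":0,"grip":0.15},{"dx":-20,"dy":-160,"dz":0,"turn":0,"grip":0.15},{"dx":-23,"dy":-190,"dz":0,"turn":0,"grip":0.15},{"dx":-26,"dy":-215,"dz":0,"turn":0,"grip":0.15},{"dx":-28,"dy":-233,"dz":-10,"turn":0,"grip":0.15},{"dx":-28,"dy":-241,"dz":-30,"turn":0,"grip":0.15},{"dx":-28,"dy":-243,"dz":-55,"turn":0,"grip":0.15},{"dx":-28,"dy":-243,"dz":-80,"turn":0,"grip":0.15}]'
python3 -m creep '[{"dx":0,"dy":0,"dz":-25,"turn":0,"grip":0.15},{"dx":0,"dy":0,"dz":-45,"turn":0,"grip":0.15},{"dx":0,"dy":0,"dz":-60,"turn":0,"grip":0.15},{"dx":0,"dy":0,"dz":-68,"turn":0,"grip":0.15},{"dx":0,"dy":0,"dz":-70,"turn":0,"grip":0.15},{"dx":0,"dy":0,"dz":-70,"turn":0,"grip":0.15}]'
python3 - <<'E'
from h import *
s=cams.capture('scene');crop(s,200,130,80,110,5,'pics/m1.png');crop(s,285,180,80,90,6,'pics/m1b.png')
E
```

```text
t: 27.08
position: [0.5266, -0.2416, 0.177]
tool_rot: [0.71, 0.034, -0.027, -0.703]
wrist_force: [-0.1, 0.4, -4.6]
width: 0.0263
t: 27.58
position: [0.5265, -0.2415, 0.1066]
tool_rot: [0.71, 0.034, -0.028, -0.703]
wrist_force: [0.1, -0.7, -4.9]
width: 0.0261
```

View pics/m1.png

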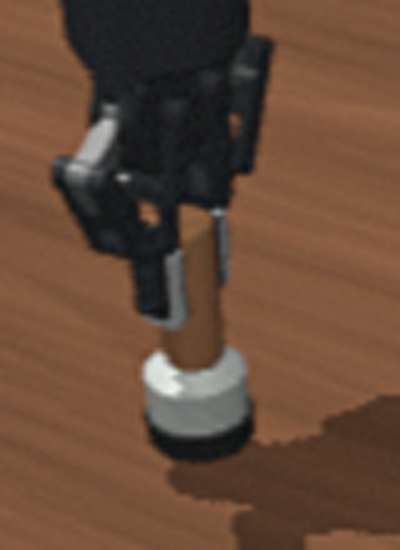

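View pics/m1b.png

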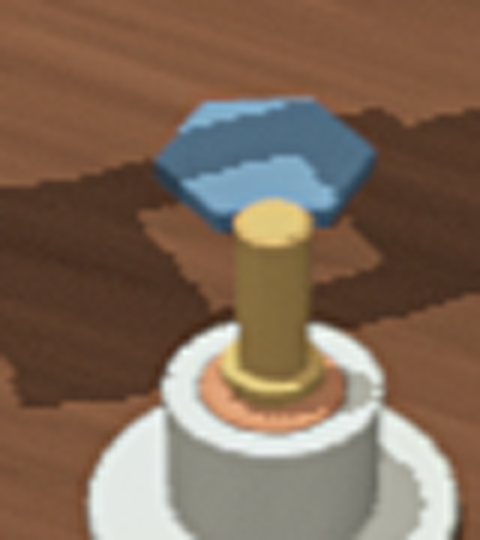

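```bash
python3 -m creep '[{"dx":0,"dy":0,"dz":-6,"turn":0,"grip":0.15},{"dx":0,"dy":0,"dz":-11,"turn":0,"grip":0.15},{"dx":0,"dy":0,"dz":-14,"turn":0,"grip":0.15},{"dx":0,"dy":0,"dz":-16,"turn":0,"grip":0.15},{"dx":0,"dy":0,"dz":-17,"turn":0,"grip":0.15},{"dx":0,"dy":0,"dz":-17,"turn":0,"grip":0.15}]'
python3 -m creep '[{"dx":0,"dy":0,"dz":-0.5,"turn":0,"grip":0.15},{"dx":0,"dy":0,"dz":-1,"turn":0,"grip":0.15},{"dx":0,"dy":0,"dz":-1.5,"turn":0,"grip":0.15},{"dx":0,"dy":0,"dz":-1.5,"turn":0,"grip":0.15}]'
```

```text
t: 28.13
position: [0.527, -0.2417, 0.0904]
tool_rot: [0.71, 0.034, -0.027, -0.702]
wrist_force: [-0.2, 1.4, -4.7]
width: 0.0264
t: 28.47
position: [0.5269, -0.2418, 0.0889]
tool_rot: [0.71, 0.034, -0.027, -0.702]
wrist_force: [-0.3, 0.1, -4.5]
width: 0.0266
```

```bash
python3 -m creep '[{"dx":0,"dy":0,"dz":-0.5,"turn":0,"grip":0.15},{"dx":0,"dy":0,"dz":-1,"turn":0,"grip":0.15},{"dx":0,"dy":0,"dz":-1.5,"turn":0,"grip":0.15},{"dx":0,"dy":0,"dz":-1.5,"turn":0,"grip":0.15}]'
python3 -m creep '[{"dx":0,"dy":0,"dz":-0.5,"turn":0,"grip":0.15},{"dx":0,"dy":0,"dz":-1,"turn":0,"grip":0.15},{"dx":0,"dy":0,"dz":-1.5,"turn":0,"grip":0.15},{"dx":0,"dy":0,"dz":-1.5,"turn":0,"grip":0.15}]'
```

```text
t: 28.8
position: [0.527, -0.2418, 0.0875]
tool_rot: [0.71, 0.034, -0.027, -0.702]
wrist_force: [0.1, 0.0, -4.8]
width: 0.0264
t: 29.13
position: [0.5273, -0.2421, 0.0873]
tool_rot: [0.711, 0.034, -0.027, -0.702]
wrist_force: [-2.8, 1.4, 5.1]
width: 0.0263
```

The rubber face is on the counter, so I release and lift.

```bash
python3 -m creep '[{"dx":0,"dy":0,"dz":0,"turn":0,"grip":0.25},{"dx":0,"dy":0,"dz":0,"turn":0,"grip":0.35},{"dx":0,"dy":0,"dz":0,"turn":0,"grip":0.45},{"dx":0,"dy":0,"dz":0,"turn":0,"grip":0.6},{"dx":0,"dy":0,"dz":0,"turn":0,"grip":0.8},{"dx":0,"dy":0,"dz":0,"turn":0,"grip":1},{"dx":0,"dy":0,"dz":0,"turn":0,"grip":1},{"dx":0,"dy":0,"dz":0,"turn":0,"grip":1}]'
python3 -m creep '[{"dx":0,"dy":0,"dz":5,"turn":0,"grip":1},{"dx":0,"dy":0,"dz":20,"turn":0,"grip":1},{"dx":0,"dy":0,"dz":40,"turn":0,"grip":1},{"dx":0,"dy":0,"dz":65,"turn":0,"grip":1},{"dx":0,"dy":0,"dz":90,"turn":0,"grip":1},{"dx":0,"dy":0,"dz":110,"turn":0,"grip":1},{"dx":0,"dy":0,"dz":125,"turn":0,"grip":1},{"dx":0,"dy":-10,"dz":130,"turn":0,"grip":1},{"dx":0,"dy":-30,"dz":130,"turn":0,"grip":1},{"dx":0,"dy":-60,"dz":130,"turn":0,"grip":1},{"dx":0,"dy":-80,"dz":130,"turn":0,"grip":1},{"dx":0,"dy":-85,"dz":130,"turn":0,"grip":1}]'
python3 - <<'E'
from h import *
s=cams.capture('scene');t=cams.capture('top');cv2.imwrite('pics/f.png',s['img'][:,:,::-1])
a=cv2.resize(s['img'][160:240,205:275,::-1],(350,400));b=cv2.resize(s['img'][205:275,295:365,::-1],(400,400));cv2.imwrite('pics/f2.png',np.hstack([a,b]))
cv2.imwrite('pics/ft.png',t['img'][:,:,::-1])
E
```

```text
t: 29.8
position: [0.5273, -0.2421, 0.0873]
tool_rot: [0.711, 0.034, -0.027, -0.702]
wrist_force: [-0.6, 0.3, -0.7]
width: 0.0852
t: 30.8
position: [0.5266, -0.3302, 0.2165]
tool_rot: [0.711, 0.033, -0.027, -0.702]
wrist_force: [0.3, 0.3, 0.6]
width: 0.0854
```

View pics/f2.png

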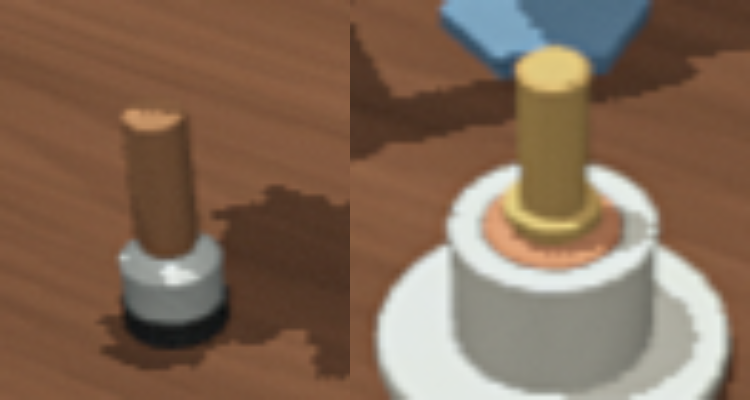

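View pics/f.png

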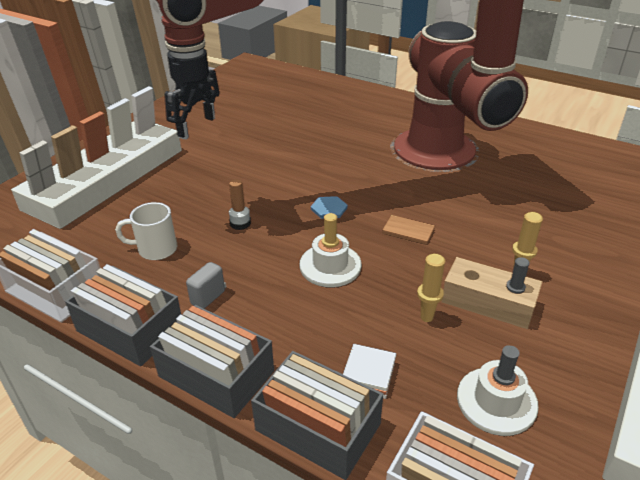

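View pics/ft.png

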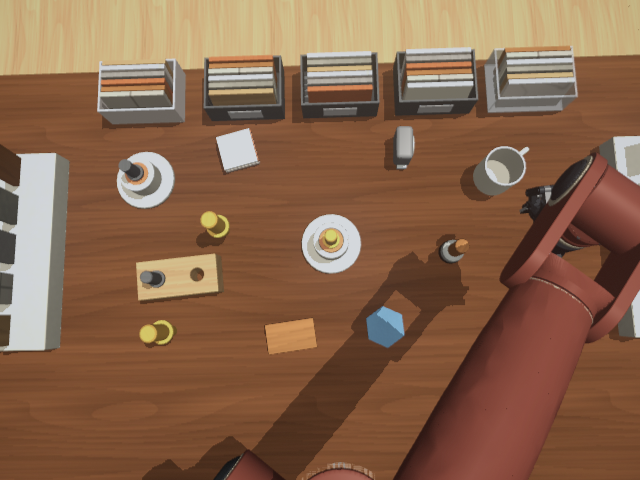

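The tamper stands upright at scene (239,205). The post is upright in the flush bushing at (330,235), and everything else is where it was. I hand in.

```bash
python3 -c "
from rig import robot
print(robot.sign_off())"
```

```text
the job is handed in; nothing more can be done
None
```

I finished the job and handed it in at about 31 s of the 72 s allowed; the hand-in gives no verdict, so I don't know the score.

- **Post:** I took the smallest brass post out of the wooden block, seated it in the empty bushing and let go of it. It stood upright.
- **Driving it down:** I pressed slowly with the tamper instead of striking. The readings I took, at the end of each press, never went above about 22 N on the post. The bushing stopped giving at a TCP height of 0.2146 m, even at about 21 N.
- **Proof tap:** I lifted the tamper about 20 mm clear, then tapped again at about 10 N. It stopped at the same height, so the bushing no longer gave.
- **Tamper:** I stood it back on its rubber face near where it was found, released it and moved the hand clear.

**Last checks:** The last pictures show the bushing flush with the boss and the post upright. The tamper is standing, and the dark post and the other things are where they were.

**What disagreed:**
- The camera and arm positions differed by 1 to 3 mm while I lined up the post.
- The post looked tilted by about 0.03 rad in the grip.
- Sideways forces of up to about 9 N showed while pressing.
- The tamper ended slightly tilted in the grip.

None of this showed in the final pictures. I judged flush and upright by eye and by where the pressing stalled, as there was no reading of the bushing itself.

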